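# Free the stuck scraper hinge pin and lock it away

## Robot

A 6-joint arm with a two-finger parallel gripper is mounted at the origin on the work surface. World frame = base frame: x ahead of the robot, y to its left, z up, the work surface at z = 0. Lengths are in m, angles in rad, forces in N, time in s.
With the tool pointing down it reaches from about 0.3 to 0.775 m from the base axis. Payload 14.6 kg.
Tool frame: the origin (TCP) lies at the very end of the fingers, on their centre line; the grasp point (between the pads) lies 19 mm behind it (ctrl.hold_point_z is the distance from the TCP to the grasp point, in m); x points along the fingers, y is the direction in which the jaws open and shut, and the axes are right-handed (so a half turn about x gives the same grasp; the last joint's range is limited). The gripper opens to 94 mm and grips with 3 to 60 N. Pads are 16 mm wide; open, the fingers measure 119 mm over their backs; the gripper's body (75 mm by 177 mm) begins 78 mm behind the grasp point.
Start: joints at [-1.37, 0.3, 1.521, -0, 1.321, -0.067], TCP at [0.146, -0.53, 0.205] pointing down, gripper open.
Joint ranges: [-3.03, 3.03], [-0.79, 2.21], [0.23, 2.52], [-1.04, 4.18], [0, 3.07], [-2.55, 2.55]. Speed limits (rad/s): [2.22, 2.22, 2.57, 3.14, 3.14, 3.14].

## Interface

Orientations are given as [roll, pitch, yaw] about the fixed x, y, z axes, in that order (R = Rz(yaw) Ry(pitch) Rx(roll)).
In Python, from station import get_obs, camera, ticket, ctrl gives the robot as it stands.
- The arm moves only by the tool step_arm, never from a script. Its argument "motion" is a list that holds one entry, the list of rows, each a list of 6 numbers: the shift along the tool's x, y, z in m, then the turn, a rotation vector about the tool's x, y, z in degrees. A call has 1 to 12 rows; each row shifts and turns the commanded pose from where the row before left it, along the tool's axes as they then stand; what a row does not reach is not made up. A row lasts 1/8 s, in which the tool goes at most 62.5 mm and 10.7 degrees, less where a joint would pass 70% of its speed; a pose out of reach is approached as far as the arm can. A call is refused whole if a number of a shift passes 0.0625 or a number of a turn 10.7, either way. A call with a gripper value outside its range is refused whole. "fingers" is the finger opening in m, from 0 to 0.094, set as the call begins (left out, the last holds). The fingers move at their own pace and stop on an object; "squeeze" is the grip in N (left out, the last holds). Time passes only in rows, so rows that do not move let the fingers close. It gives the time, the measured TCP pose, the force and the opening at its end, in the units of the state.
- get_obs(): the state, without advancing time (a new reading comes with each control period).
- camera(name): name is "scene" or "top" or "wrist"; returns a dict with "pixels" (420x560x3 uint8, red, green, blue), "fx", "fy", "cx", "cy" (pixels), "extrinsics" (4x4, takes a point from world to camera coordinates); the wrist camera has in their place "T_tool_cam" (4x4, takes a point from camera to tool coordinates, whose origin is the TCP and whose axes are the tool frame's). Camera axes: x right, y up, looking along -z (the intrinsics and any distortion apply to the point x, -y, -z); pixel columns grow to the right and rows downward; lengths in m; the calibration is good to about 2 mm. A picture is of the moment at which its call begins: read the wrist's pose just before it. There is no depth.
- ticket.hand_in(): hands the job in, once; it reports no verdict.
The state is a dict: "time_s": time; "qpos": joint angles; "joint_vel": joint speeds; "tau": joint torques, N m; "ee_pos": TCP position; "eef_rot": TCP orientation; "force": force on the tool from outside, world axes, zero at the start; "moment": the same for the moment, N m; "grip_width": finger opening in m.
Only numpy, scipy, OpenCV 4.12 (cv2) and the standard library are available. Lean on these libraries where they do the work, as an engineer would, in place of code of your own. Each camera call takes 0.05 s, during which the arm holds its last target.

## Task

Take the yellow-handled drift punch from its rest and drive the stuck brass pin out of the tilted hinge block from the upper side, where the pin's plain end sits, so that it slides down the white chute. Stand the punch back in its rest, then pick up the pin, put it in the white box for loose metal and ease the blue sprung flap down until it is fully shut, without letting it slam. Touch the pin with the gripper only once it is out of the block, and leave the mould, the scraper and the jar where they are.

Things in the scene. Friction and masses are not known exactly. Their poses are not given: they have to be found in the camera images.
- stand: Fixed hinge stand. On a dark base plate two cheeks hold, 90 to 150 mm up, a tilted 50 x 50 x 40 mm hinge block with a blue-ended arm stub to y = -120 mm. Origin on the table below the bore's lower mouth; +z up, +x level, the way the pin comes out, roughly to the robot's left. The bore, 18.5 mm wide, 40 mm long, leans 35 degrees from vertical: the pin is driven along (0.574, 0, -0.819).
- bore_exit (a point): Centre of the bore's lower mouth, 105 mm above the table. A white slippery chute below it, a shallow V 80 mm wide whose sides rise 8 degrees from the middle line, leads to +x down to an end wall at x = 156 mm of the stand, which stands 13 mm above the chute. There the middle line is 15 mm above the table; it rises 6 degrees towards the block over the last 70 mm.
- bore_mouth (a point): Centre of the bore's upper mouth, at (-23, 0, 138) mm in the stand's axes, on the block's upper face (facing up and to the robot's right). The punch goes in here.
- pin: Loose brass pin, 0.09 kg: head 24 mm in diameter, 10 mm thick; shank 16 mm in diameter, 34 mm long. Origin at the centre of the head's outer face, +z along the shank to its plain end. It starts stuck in the bore, head against the lower face, plain end 6 mm below the upper mouth; 5 to 15 N moves it; after some 20 mm it comes loose and slides out, normally to lie along the chute, head at the end wall.
- pin_end (a point): Centre of the plain end of the pin (44 mm from the head's outer face).
- pin_mid (a point): Centre of the pin's shank (27 mm from the head's outer face), the place to grip it.
- punch: Loose drift punch, 0.2 kg, upright in its rest at the start. Origin at the tip, +z up along the punch: steel shank 10 mm in diameter, 62 mm long; yellow round guard 36 mm in diameter from 62 to 68 mm; yellow square handle 20 x 20 mm (sides along x and y) from 68 to 126 mm.
- punch_handle (a point): Point on the punch's axis 92 mm above its tip: the middle of the handle, to grip. Fingertips resting on the guard, 24 mm lower, take the thrust.
- rest: Fixed grey block 70 x 70 x 70 mm for the punch, with an upright through hole 20 mm wide in the middle. Origin at the centre of its underside. The punch's guard rests on its top, the tip then 8 mm above the table.
- metalbox: Fixed white open box 105 x 105 mm, 60 mm high, walls and floor 5 mm. Origin at the centre of its underside; the flap is hinged on its +x rim (away from the robot).
- flap (a joint): Angle of the box's blue flap: 0 fully shut (level), about 2.1 wide open, leaning back beyond the hinge. It stays open by itself above about 1.85 rad; below that weight and spring swing it shut fast. The effort at the bar is at most 1.5 N.
- flap_bar (a point): Middle of the steel bar on the flap's free edge: 10 mm in diameter, parallel to the hinge, 62 mm free between its two stalks, 28 mm clear of the flap's edge; 140 mm from the hinge. With the flap shut it lies 34 mm in front of the box's front wall, 63 mm above the table.
- flap_hinge (a point): Middle of the flap's hinge line, which runs along the box's y, at (52, 0, 60) mm in the box's axes.
- mould: Bystander: clear chocolate mould 135 x 200 x 22 mm, origin under its centre. Leave it alone.
- scraper: Bystander: flat steel scraper with blue handle, about 190 x 150 x 18 mm, lying flat. Leave it alone.
- jar: Bystander: brown jar with white cap, 52 mm in diameter, 70 mm high. Leave it alone.
Mind the look-alikes: they are no part of the job. What is meant by the punch is not green, and is the smaller of those in its own colour.

How it is judged:
On the way, in this order (a step that is already met when the one before it is completed fails the run):
1. the held punch, in line with the bore to within 12 degrees, pushes on the pin's plain end while the pin is still in the block (contact force between punch and pin above 1.5 N and angle between the z axis of punch and the z axis of pin, either way round below 0.21 rad and distance between punch and pin_end below 0.012 m and x of pin in the frame of stand below 0.02 m), for 0.1 s.
2. the pin is out of the block, in the chute (x of pin in the frame of stand above 0.06 m and z of pin in the frame of stand below 0.07 m), for 0.1 s.
3. the punch stands in its rest again, let go (horizontal distance between punch and rest below 0.014 m and z of punch in the frame of rest below 0.014 m and angle between punch's own z axis and vertical below 0.1 rad and contact force between the fingers and punch below 0.1 N), for 0.2 s.
4. the pin lies in the metal box, let go, flap still open (x of pin_mid in the frame of metalbox between -0.0525 and 0.0525 m and y of pin_mid in the frame of metalbox between -0.0525 and 0.0525 m and z of pin_mid in the frame of metalbox below 0.05 m and contact force between the fingers and pin below 0.1 N and value of joint flap above 1 rad), for 0.2 s.
At the end, for the whole second after the job is handed in: The pin lies at rest inside the metal box, the flap is shut to within 0.06 rad, and the punch stands upright (within 6 degrees) in the hole of its rest, its guard within 6 mm of the rest's top (value of joint flap below 0.06 rad and x of pin_mid in the frame of metalbox between -0.0525 and 0.0525 m and y of pin_mid in the frame of metalbox between -0.0525 and 0.0525 m and z of pin_mid in the frame of metalbox below 0.055 m and linear speed of pin below 0.05 m/s and horizontal distance between punch and rest below 0.014 m and z of punch in the frame of rest below 0.014 m and angle between punch's own z axis and vertical below 0.1 rad); the robot touches nothing.
It fails at once if the flap swings shut faster than 3 rad/s (it slams) (velocity of joint flap below -3 rad/s).
It fails at once if the gripper touches the pin while it is still in the block (contact force between the fingers and pin above 0.5 N and x of pin in the frame of stand between -0.02 and 0.022 m and y of pin in the frame of stand between -0.02 and 0.02 m and z of pin in the frame of stand below 0.11 m).
It fails at once if the mould is moved more than 30 mm (distance of mould from where it was at the start of the episode above 0.03 m).
It fails at once if the scraper is moved more than 30 mm (distance of scraper from where it was at the start of the episode above 0.03 m).
It fails at once if the jar is moved more than 30 mm (distance of jar from where it was at the start of the episode above 0.03 m).
It also fails if it takes over 72 s, if anything falls off the work surface, if the arm or the gripper's body presses on something with over 40 N, if the wrist force passes 120 N, or if a joint passes its speed limit or range.

## Working session

There is one attempt and no reset: what is moved stays moved. The work goes in short steps, Python scripts to look and compute and a tool call to move; the robot and the scene stay as the last step left them, time stands still between calls to the robot, and variables do not carry over. Pictures are saved under pics/ and viewed, and the job is handed in when it is done.

Besides the shell and the picture viewer there is one more tool, called after "Request:" as a command line: name --argument value ..., lists and objects as JSON in quotes. step_arm: Moves the arm, as the interface text tells. Its arguments: {"type":"object","properties":{"motion":{"type":"array","items":{"type":"array","items":{"type":"array","items":{"type":"number"}}}},"fingers":{"type":"number"},"squeeze":{"type":"number"}},"required":["motion"]}

```bash
ls; mkdir -p pics; python3 - <<'E'
from station import get_obs, camera, ticket, ctrl
import cv2,numpy as np
print(get_obs(), ctrl.hold_point_z)
for n in("scene","top","wrist"):
    c=camera(n); cv2.imwrite(f"pics/{n}0.png",cv2.cvtColor(c["pixels"],cv2.COLOR_RGB2BGR))
    print(n,{k:v for k,v in c.items() if k!="pixels"})
E
```

```text
pics
{'time_s': 0.0, 'qpos': array([-1.36958986e+00,  3.00463243e-01,  1.52157637e+00,  5.14272462e-06,
        1.32067959e+00, -6.65916239e-02]), 'joint_vel': array([-1.25455838e-03, -4.55463193e-05,  1.37484366e-03,  4.88439246e-05,
        1.31524296e-03, -1.87222369e-03]), 'tau': array([-2.85621798e-03, -5.31816173e+01, -3.52744102e+01,  7.07436260e-02,
        2.43473402e-02, -5.43537840e-05]), 'ee_pos': array([ 0.14548651, -0.53014407,  0.20489263]), 'eef_rot': array([-1.64180965,  1.56966977,  1.76757982]), 'force': array([ 0.14448544, -0.2841227 ,  0.33696558]), 'moment': array([ 0.06960165, -0.00545102,  0.04020595]), 'grip_width': 0.09371692418195618} 0.0188
scene {'fx': 505.0616222589315, 'fy': 505.0616222589315, 'cx': 279.4492500104802, 'cy': 203.00462365746316, 'extrinsics': array([[ 0.23164137,  0.97277553, -0.00707358, -0.10917062],
       [-0.57539849,  0.14287205,  0.80529756,  0.2095218 ],
       [ 0.78438438, -0.1824701 ,  0.59282865, -1.70842823],
       [ 0.        ,  0.        ,  0.        ,  1.        ]])}
top {'fx': 382.38294242233894, 'fy': 382.38294242233894, 'cx': 275.4190843061808, 'cy': 212.4714426861426, 'extrinsics': array([[-0.01733791, -0.99962548,  0.02117324, -0.04059141],
       [ 0.98723228, -0.01376169,  0.15869167, -0.58237994],
       [-0.15834086,  0.02365429,  0.98710113, -0.93520815],
       [ 0.        ,  0.        ,  0.        ,  1.        ]])}
wrist {'fx': 300.15564756449857, 'fy': 300.15564756449857, 'cx': 278.5075857536805, 'cy': 210.76893324878992, 'T_tool_cam': array([[ 2.07331881e-04,  2.33670948e-01, -9.72315713e-01,
        -1.78645692e-01],
       [ 9.99999978e-01, -3.91170506e-05,  2.03834367e-04,
        -1.49635687e-03],
       [ 9.59604697e-06, -9.72315734e-01, -2.33670951e-01,
        -6.65289724e-02],
       [ 0.00000000e+00,  0.00000000e+00,  0.00000000e+00,
         1.00000000e+00]])}
```

View pics/scene0.png

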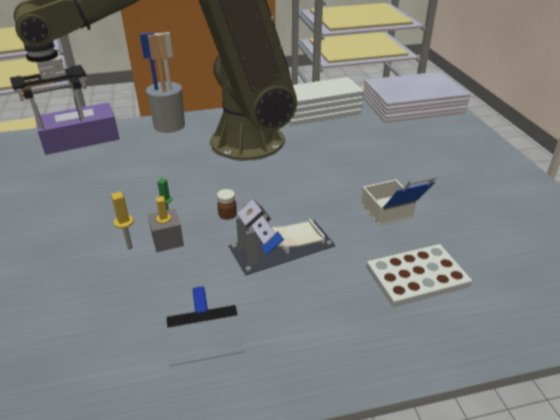

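View pics/top0.png

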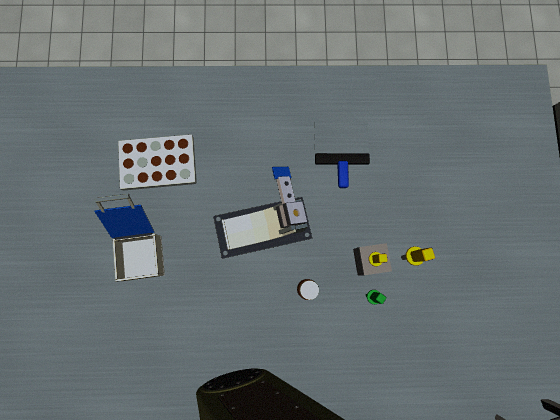

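View pics/wrist0.png

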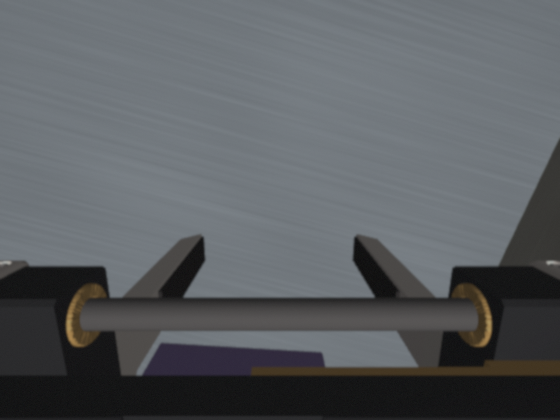

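The top view shows the rest with the small yellow punch at about (378,258). The larger yellow look-alike is at (420,256), the green one at (376,297), the stand around (262,228) and the box at (137,257). I'll enlarge these.

```bash
cat > h.py <<'E'
import numpy as np,cv2
from station import get_obs,camera,ctrl
from scipy.spatial.transform import Rotation as R
def cam(n):
    o=get_obs(); c=camera(n)
    if 'extrinsics' in c: E=c['extrinsics']
    else:
        T=np.eye(4);T[:3,:3]=R.from_euler('xyz',o['eef_rot']).as_matrix();T[:3,3]=o['ee_pos']
        E=np.linalg.inv(T@c['T_tool_cam'])
    return dict(px=c['pixels'],f=c['fx'],cx=c['cx'],cy=c['cy'],E=E)
def proj(c,p):
    q=c['E'][:3,:3]@np.asarray(p,float)+c['E'][:3,3]
    return np.array([c['cx']+c['f']*q[0]/-q[2], c['cy']-c['f']*q[1]/-q[2]])
def ray(c,uv):
    d=np.array([(uv[0]-c['cx'])/c['f'],-(uv[1]-c['cy'])/c['f'],-1])
    Rm=c['E'][:3,:3]; o=-Rm.T@c['E'][:3,3]; return o,Rm.T@d
def atz(c,uv,z):
    o,d=ray(c,uv); return o+d*(z-o[2])/d[2]
def tri(*cu):
    A=np.zeros((3,3));b=np.zeros(3)
    for c,uv in cu:
        o,d=ray(c,uv);d=d/np.linalg.norm(d);P=np.eye(3)-np.outer(d,d);A+=P;b+=P@o
    p=np.linalg.solve(A,b); return p,[np.round(proj(c,p)-uv,1) for c,uv in cu]
def crop(c,u0,v0,w,h,s,name):
    im=c['px'][v0:v0+h,u0:u0+w]; im=cv2.resize(im,None,fx=s,fy=s,interpolation=cv2.INTER_CUBIC)
    cv2.imwrite('pics/'+name,cv2.cvtColor(im,cv2.COLOR_RGB2BGR))
E
python3 - <<'E'
from h import *
t=cam('top');s=cam('scene')
crop(t,200,155,120,110,6,'t_stand.png');crop(t,345,235,100,80,7,'t_rest.png');crop(t,85,185,90,105,5,'t_box.png')
crop(s,220,190,120,90,6,'s_stand.png');crop(s,100,170,100,85,7,'s_rest.png');crop(s,350,165,90,65,8,'s_box.png')
E
```

```text
(no output)
```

View pics/t_stand.png

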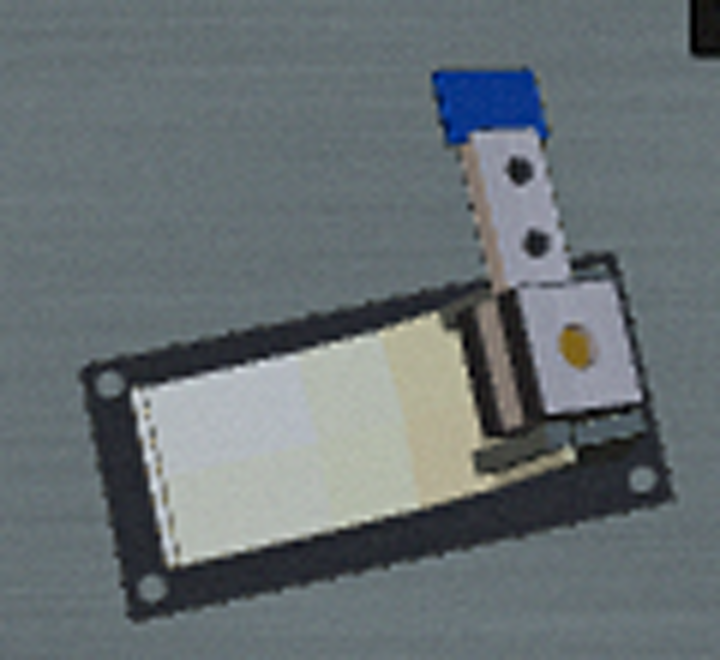

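View pics/t_rest.png

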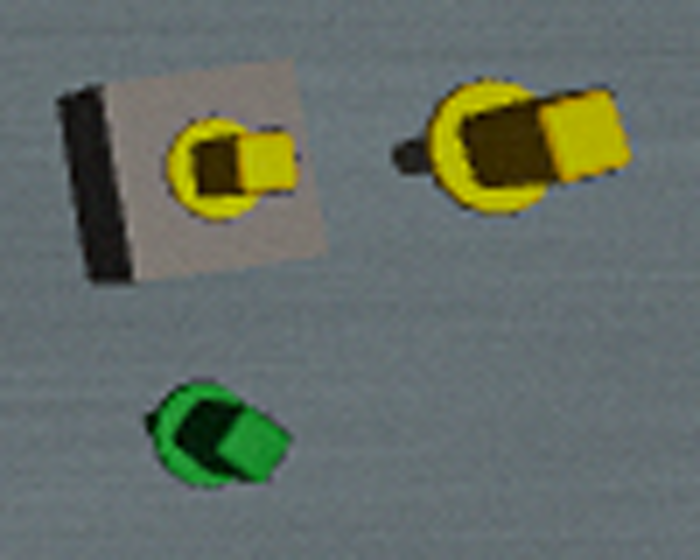

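View pics/t_box.png

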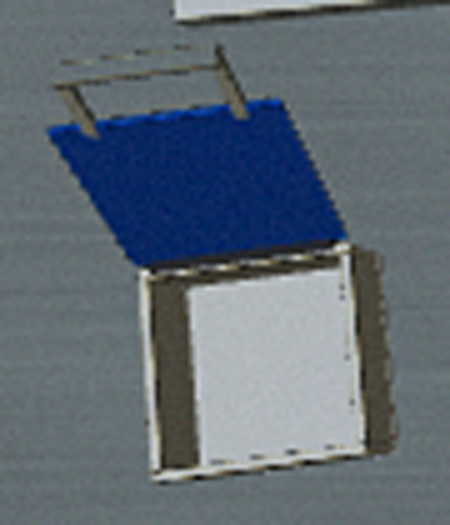

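View pics/s_stand.png

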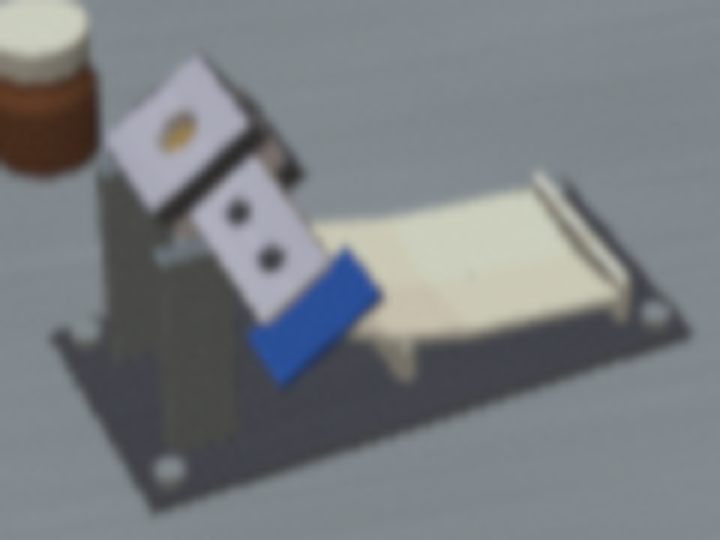

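View pics/s_rest.png

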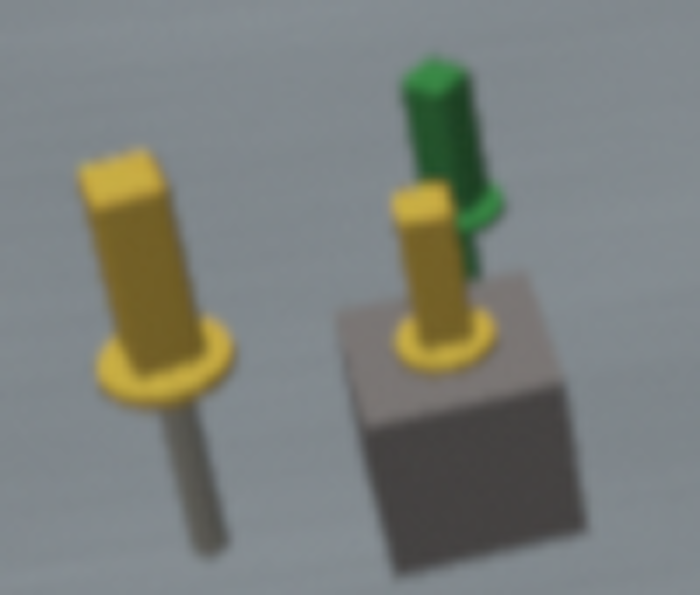

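View pics/s_box.png

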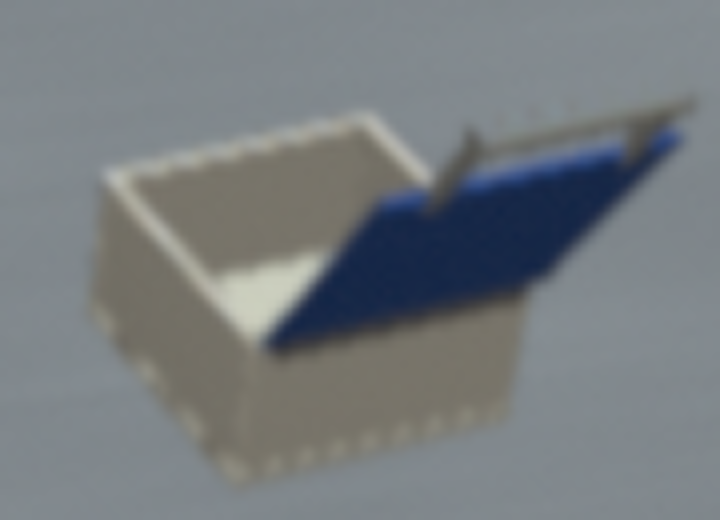

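```bash
cat > fit.py <<'E'
from h import *
from scipy.optimize import least_squares
t=cam('top');s=cam('scene')
def U(c0,s_,pts): return [(c0[0]+(x+.5)/s_-.5,c0[1]+(y+.5)/s_-.5) for x,y in pts]
def fit(name,model,obs,x0,fz=False):
    def f(p):
        r=[]
        for c,P,uv in obs:
            P=model(P,p); Rz=R.from_euler('z',p[2]).as_matrix()
            r+=list(proj(c,Rz@P+[p[0],p[1],0])-uv)
        return np.array(r)
    q=least_squares(f,x0,loss='soft_l1')
    print(name,np.round(q.x,4)); print(np.round(f(q.x).reshape(-1,2),1).tolist()); return q.x
I=lambda P,p:np.array(P)
ax=np.array([.819,0,.574]);m=np.array([-.023,0,.138]);y=np.array([0,1,0])
C=lambda a,b:m+a*.025*ax+b*.025*y
obs=[(t,P,u) for P,u in zip([m,C(1,-1),C(-1,-1),C(-1,1),C(1,1)],U((200,155),6,[(579,347),(515,287),(618,279),(645,402),(545,415)]))]
obs+=[(s,P,u) for P,u in zip([m,C(-1,1),C(1,1),C(1,-1),C(-1,-1)],U((220,190),6,[(180,132),(197,55),(250,123),(160,215),(107,137)]))]
fit('stand',I,obs,[.5,-.05,1.4])
k=.035
P=[(k,k,2*k),(k,-k,2*k),(-k,-k,2*k),(-k,k,2*k)]
obs=[(t,p,u) for p,u in zip(P,U((345,235),7,[(103,85),(293,60),(327,252),(135,282)]))]
P=[(-k,-k,2*k),(-k,k,2*k),(k,k,2*k),(k,-k,2*k),(k,-k,0),(k,k,0)]
obs+=[(s,p,u) for p,u in zip(P,U((100,170),7,[(337,315),(528,272),(563,382),(370,430),(400,575),(587,530)]))]
r=fit('rest',I,obs,[.5,-.3,.1])
k=.01;h=.134
obs=[(t,(0,0,.076),U((345,235),7,[(218,169)])[0])]
obs+=[(t,p,u) for p,u in zip([(k,k,h),(k,-k,h),(-k,-k,h),(-k,k,h)],U((345,235),7,[(240,135),(295,130),(298,188),(243,192)]))]
obs+=[(s,p,u) for p,u in zip([(-k,-k,h),(-k,k,h),(k,k,h),(k,-k,h)],U((100,170),7,[(392,192),(445,180),(453,215),(402,225)]))]
fit('punch',I,obs,[.5,-.3,.1])
k=.0525;h=.06
obs=[(t,p,u) for p,u in zip([(k,k,h),(k,-k,h),(-k,-k,h),(-k,k,h)],U((85,185),5,[(140,272),(350,243),(368,452),(155,482)]))]
obs+=[(s,p,u) for p,u in zip([(-k,-k,h),(-k,k,h),(k,-k,h),(k,-k,0),(-k,-k,0),(k,k,0)],U((350,165),8,[(103,175),(372,112),(262,350),(240,485),(95,310),(505,415)]))]
b=fit('box',I,obs,[.5,.3,.1])
obs=[(t,(.107,k,0),U((85,185),5,[(50,130)])[0]),(t,(.107,-k,0),U((85,185),5,[(282,100)])[0]),
 (s,(.107,-k,0),U((350,165),8,[(382,203)])[0]),(s,(.107,k,0),U((350,165),8,[(683,140)])[0]),(t,(.14,0,0),U((85,185),5,[(140,66)])[0])]
def M(P,p):
    a=p[3];L=P[0]*p[4] if P[0]<.12 else P[0]
    return np.array([.052-L*np.cos(a),P[1],.06+L*np.sin(a)])
def f(q):
    return np.concatenate([proj(c,R.from_euler('z',b[2]).as_matrix()@M(P,[0,0,0,q[0],q[1]])+[b[0],b[1],0])-uv for c,P,uv in obs])
q=least_squares(f,[2.,1.]);print('flap',q.x,np.round(f(q.x),1))
bar=R.from_euler('z',b[2]).as_matrix()@M((.14,0,0),[0,0,0,q.x[0],1])+[b[0],b[1],0];print('bar',bar)
E
python3 fit.py
```

```text
stand [ 0.5661 -0.0722  1.6107]
[[-0.2, -0.2], [1.3, -1.4], [0.7, 1.3], [-2.3, 1.6], [-2.3, -1.3], [-1.1, -0.3], [-14.5, 12.7], [-6.9, -11.4], [13.3, -14.2], [5.0, 11.8]]
rest [ 0.4587 -0.2926  0.1269]
[[-1.0, 0.0], [-0.6, -0.4], [-0.1, 0.3], [-0.5, 0.1], [-0.7, -0.4], [-0.4, -0.3], [0.3, -0.0], [-0.9, -0.3], [-0.8, 0.7], [0.2, 0.4]]
punch [ 0.459  -0.2931  0.0553]
[[-0.2, -0.2], [-1.1, -0.4], [-0.4, -0.3], [0.2, 0.1], [-0.5, 0.2], [-0.8, -0.3], [0.0, -0.0], [-0.2, -0.4], [-1.4, -0.4]]
box [0.474  0.301  0.1275]
[[-1.4, -0.3], [-1.0, -0.5], [-0.5, -0.1], [-1.1, 0.2], [-0.6, -0.2], [-0.7, -0.1], [-1.0, -0.6], [-0.8, 0.7], [-1.5, 0.6], [0.2, 0.6]]
flap [2.13194821 0.98360956] [-1.1  0.4 -1.1  0.  -0.1  1.  -0.4 -0.1 -1.7 -0.4]
bar [0.59945737 0.31707721 0.17852998]
```

```bash
sed -i 's/\[m,C(-1,1),C(1,1),C(1,-1),C(-1,-1)\]/[m,C(1,1),C(1,-1),C(-1,-1),C(-1,1)]/' fit.py; python3 fit.py | head -2
```

```text
stand [ 0.5627 -0.0725  1.7791]
[[-0.3, -0.4], [-0.3, 0.1], [-1.3, -0.1], [-0.9, -0.3], [-0.4, -0.2], [-1.0, -0.2], [-0.1, -0.3], [-0.3, -0.1], [-1.5, -0.6], [-0.7, 0.4]]
```

```bash
python3 - <<'E'
from h import *
t=cam('top');s=cam('scene')
a=lambda x,y:(345+x/7-.4,235+y/7-.4); b=lambda x,y:(100+x/7-.4,170+y/7-.4)
print('big',tri((t,a(587,137)),(s,b(122,180))))
print('green',tri((t,a(255,442)),(s,b(437,77))))
print('small',tri((t,a(269,161)),(s,b(423,203))))
print('jar',tri((t,(308.5,289.5)),(s,(227,196))))
o=get_obs();print(o['time_s'],R.from_euler('xyz',o['eef_rot']).as_matrix().round(3))
E
```

```text
big (array([ 0.46376747, -0.3873957 ,  0.16250286]), [array([-0.5, -0. ]), array([-0.4, -0.1])])
green (array([ 0.36798691, -0.28515183,  0.12493739]), [array([-0.6, -0.1]), array([-0.6, -0.1])])
small (array([ 0.45897386, -0.29304229,  0.1332152 ]), [array([-0.6, -0.1]), array([-0.6, -0.1])])
jar (array([ 0.38709182, -0.12520321,  0.06191989]), [array([-0.8, -0.1]), array([-0.8, -0. ])])
0.55 [[-0.     0.265 -0.964]
 [ 0.    -0.964 -0.265]
 [-1.    -0.     0.   ]]
```

Request:
step_arm --motion '[[[0,-0.018,-0.0456,0,0,0],[0,-0.018,-0.0456,0,0,0],[0,-0.018,-0.0456,0,0,0],[0,-0.018,-0.0456,0,0,0],[0,-0.018,-0.0456,0,0,0],[0,-0.018,-0.0456,0,0,0],[0,-0.018,-0.0456,0,0,0],[0,-0.018,-0.0456,0,0,0],[0,0,0,9.5,0,0],[0,0,0,0,0,0]]]' --fingers 0.06

```text
time_s: 1.8
ee_pos: [0.4594, -0.2947, 0.2053]
eef_rot: [-0.642, 1.571, 2.603]
force: [-0.2, -0.7, 0.0]
grip_width: 0.0595
```

```bash
python3 - <<'E'
from h import *
w=cam('wrist');crop(w,0,0,560,420,1,'w1.png')
o=get_obs();print(o['time_s'],o['qpos'].round(3),o['ee_pos'],R.from_euler('xyz',o['eef_rot']).as_matrix().round(3))
for p in [(.459,-.293,.134),(.459,-.293,.076),(.459,-.293,.07)]: print(proj(w,p))
E
```

```text
1.85 [-0.638  0.291  1.533 -0.     1.318  0.827] [ 0.45911672 -0.29506154  0.20540577] [[-0.     0.105 -0.994]
 [ 0.    -0.994 -0.105]
 [-1.    -0.     0.   ]]
[278.12745036 218.00951764]
[278.21644896 203.78348981]
[278.22386988 202.59728872]
```

View pics/w1.png

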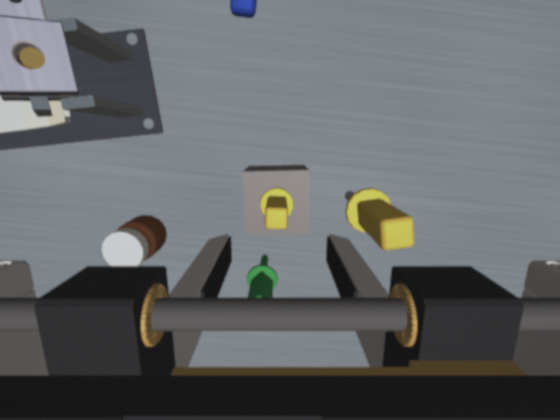

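Wrist view: handle top at (276,217) against a predicted (278,218), so it's within 2 mm and square to the jaws. Next I'll descend and grip.

Request:
step_arm --motion '[[[0.04,-0.002,0,0,0,0],[0.04,0,0,0,0,0],[0.03,0,0,0,0,0],[0.016,0,0,0,0,0],[0,0,0,0,0,0]]]'

```text
time_s: 2.48
ee_pos: [0.4587, -0.2932, 0.0792]
eef_rot: [-0.758, 1.57, 2.487]
force: [-0.1, -0.3, -0.9]
grip_width: 0.0603
```

Request:
step_arm --motion '[[[0,0,0,0,0,0],[0,0,0,0,0,0],[0,0,0,0,0,0],[0,0,0,0,0,0]]]' --fingers 0.0 --squeeze 45

```text
time_s: 2.98
ee_pos: [0.4591, -0.293, 0.0797]
eef_rot: [2.435, 1.57, -0.604]
force: [-0.0, 0.5, -0.3]
grip_width: 0.0232
```

Request:
step_arm --motion '[[[0,0,0,0,0,0],[0,0,0,0,0,0]]]'

```text
time_s: 3.22
ee_pos: [0.4591, -0.293, 0.0796]
eef_rot: [2.384, 1.571, -0.655]
force: [-0.4, 1.6, 3.4]
grip_width: 0.0198
```

Request:
step_arm --motion '[[[-0.02,0,0,0,0,0],[-0.045,0,0,0,0,0],[-0.05,0,0,0,0,0],[-0.04,0,0,0,0,0],[0,0,0,0,0,0]]]'

```text
time_s: 3.85
ee_pos: [0.4597, -0.2935, 0.2371]
eef_rot: [2.407, 1.566, -0.633]
force: [1.1, -0.7, -3.3]
grip_width: 0.0197
```

```bash
python3 - <<'E'
from h import *
w=cam('wrist');crop(w,0,0,560,420,1,'w2.png');s=cam('scene');crop(s,60,60,240,200,3,'s2.png')
o=get_obs();print(o['time_s'],o['qpos'].round(3),o['ee_pos'],o['force'])
E
```

```text
3.95 [-0.635  0.267  1.497  0.     1.378  0.833] [ 0.45873653 -0.29277249  0.23335483] [-0.23249319  0.46027092 -2.36859295]
```

View pics/w2.png

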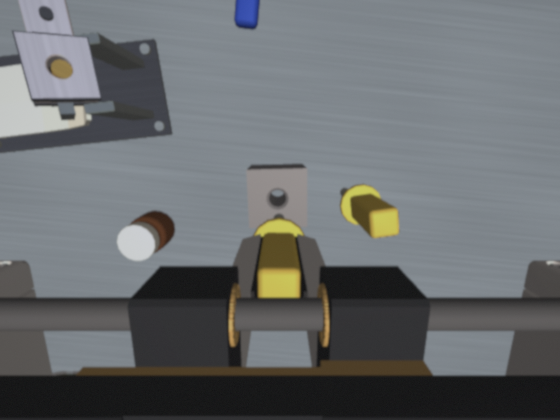

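View pics/s2.png

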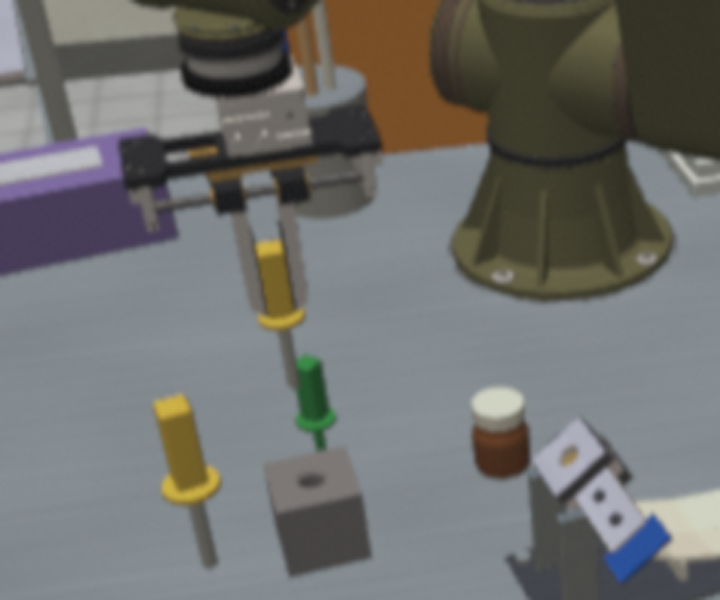

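```bash
cat >> h.py <<'E'
ST=np.array([.5627,-.0725,0]);SY=1.779
Rs=R.from_euler('z',SY).as_matrix()
d_bore=Rs@[np.sin(np.radians(35)),0,-np.cos(np.radians(35))]
mouth=ST+Rs@[-.023,0,.138]
def pose():
    o=get_obs(); return R.from_euler('xyz',o['eef_rot']).as_matrix(),o['ee_pos'],o
def plan(Rt,pt):
    Rc,pc,o=pose(); print('t',o['time_s'],'q',o['qpos'].round(2),'pos',pc.round(4),'F',o['force'].round(1),'g',o['grip_width'].round(4))
    print('turn(tool,deg)',np.degrees(R.from_matrix(Rc.T@Rt).as_rotvec()).round(2),'shift in cur tool',(Rc.T@(pt-pc)).round(4),'in target tool',(Rt.T@(pt-pc)).round(4))
def tiltR(d,Rc):
    a=Rc[:,0];v=np.cross(a,d);ang=np.arctan2(np.linalg.norm(v),a@d);return R.from_rotvec(v/np.linalg.norm(v)*ang).as_matrix()@Rc
E
python3 - <<'E'
from h import *
w=cam('wrist');crop(w,10,20,110,90,7,'w2c.png')
print('mouth',mouth,proj(w,mouth),'d',d_bore, 'resthole',proj(w,(.459,-.293,.07)))
Rc,p,o=pose();Rt=tiltR(d_bore,Rc)
plan(Rt,mouth-d_bore*(.0716+.045))
E
```

```text
mouth [ 0.56745416 -0.09500329  0.138     ] [59.09632467 62.55326088] d [-0.1185598   0.56118936 -0.81915204] resthole [280.05978301 197.09538653]Traceback (most recent call last):
  File "<stdin>", line 5, in <module>
  File "h.py", line 34, in plan
    Rc,pc,o=pose(); print('t',o['time_s'],'q',o['qpos'].round(2),'pos',pc.round(4),'F',o['force'].round(1),'g',o['grip_width'].round(4))
                                                                                                               ^^^^^^^^^^^^^^^^^^^^^
AttributeError: 'float' object has no attribute 'round'
```

View pics/w2c.png

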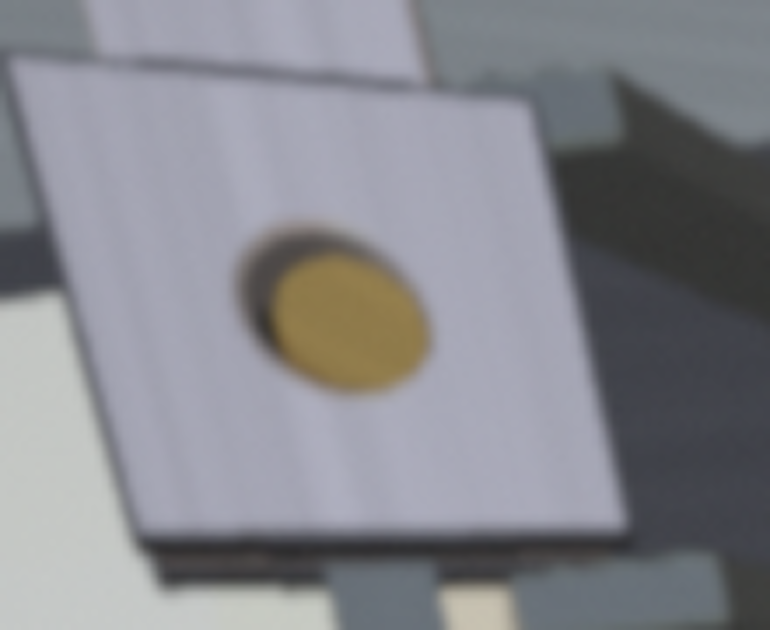

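```bash
sed -i "s/o\['grip_width'\].round(4)/round(o['grip_width'],4)/" h.py
python3 - <<'E'
from h import *
w=cam('wrist')
ax=np.array([.819,0,.574]);m=np.array([-.023,0,.138])
P=[m]+[m+a*.025*ax+np.array([0,b*.025,0]) for a,b in [(1,-1),(-1,-1),(-1,1),(1,1)]]
uv=[(10+x/7-.43,20+y/7-.43) for x,y in [(335,308),(8,57),(535,98),(628,532),(140,530)]]
from scipy.optimize import least_squares
f=lambda q:np.concatenate([proj(w,R.from_euler('z',q[2]).as_matrix()@p+[q[0],q[1],0])-u for p,u in zip(P,uv)])
q=least_squares(f,[.56,-.07,1.78]);print(q.x,f(q.x).round(1))
Rc,p,o=pose();Rt=tiltR(d_bore,Rc)
plan(Rt,mouth-d_bore*(.0716+.045))
E
```

```text
[ 0.56152273 -0.07196806  1.76978289] [ 0.9  0.2 -0.2 -0.5 -0.4  0.4 -0.  -0.4 -0.2  0.2]
t 4.05 q [-0.64  0.27  1.5  -0.    1.38  0.83] pos [ 0.4586 -0.2927  0.2327] F [ 0.4 -0.6 -2. ] g 0.0198
turn(tool,deg) [  0.    -3.6  -34.69] shift in cur tool [-0.0009 -0.119  -0.1355] in target tool [ 0.059  -0.1009 -0.1374]
```

Request:
step_arm --motion '[[[0,0,0,0,-0.9,-8.67],[0,0,0,0,-0.9,-8.67],[0,0,0,0,-0.9,-8.67],[0,0,0,0,-0.9,-8.67],[0,0,0,0,0,0]]]'

```text
time_s: 4.68
ee_pos: [0.4585, -0.2938, 0.2312]
eef_rot: [-1.462, 0.958, 1.779]
force: [-0.4, 0.0, -2.2]
grip_width: 0.0197
```

Request:
step_arm --motion '[[[0.0118,-0.0202,-0.0275,0,0,0],[0.0118,-0.0202,-0.0275,0,0,0],[0.0118,-0.0202,-0.0275,0,0,0],[0.0118,-0.0202,-0.0275,0,0,0],[0.0118,-0.0202,-0.0275,0,0,0],[0,0,0,0,0,0]]]'

```text
time_s: 5.42
ee_pos: [0.5827, -0.1583, 0.2351]
eef_rot: [-1.468, 0.965, 1.778]
force: [-0.4, -0.5, -1.2]
grip_width: 0.0201
```

```bash
python3 - <<'E'
from h import *
w=cam('wrist');crop(w,0,0,560,420,1,'w3.png');crop(w,200,150,150,120,5,'w3c.png')
s=cam('scene');crop(s,200,100,150,130,5,'s3.png')
Rc,p,o=pose();plan(tiltR(d_bore,Rc),mouth-d_bore*(.0716+.045))
print('tip px',proj(w,p+Rc[:,0]*.0716),'mouth px',proj(w,mouth),'axis err deg',np.degrees(np.arccos(Rc[:,0]@d_bore)))
print('s tip px',proj(s,p+Rc[:,0]*.0716),'mouth px',proj(s,mouth))
E
```

```text
t 5.525 q [-0.52  0.63  1.09  0.46  1.83  0.97] pos [ 0.5816 -0.1604  0.2353] F [ 0.2 -0.4 -0.8] g 0.0196
turn(tool,deg) [-0.   -0.1  -0.23] shift in cur tool [0.0015 0.0011 0.0003] in target tool [0.0014 0.0011 0.0002]
tip px [281.1477724  219.72835677] mouth px [281.30025868 208.01889625] axis err deg 0.2550903719145064
s tip px [237.18475938 200.97077134] mouth px [248.59590213 211.43520821]
```

View pics/w3.png

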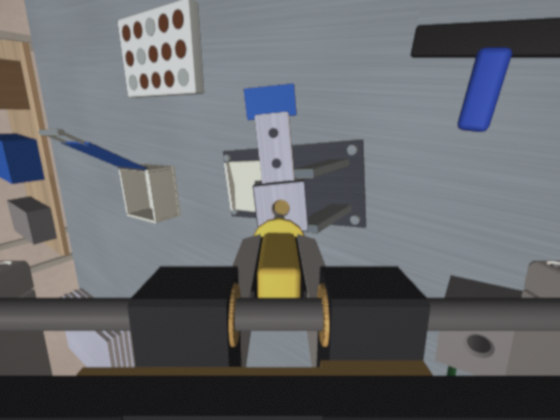

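View pics/w3c.png

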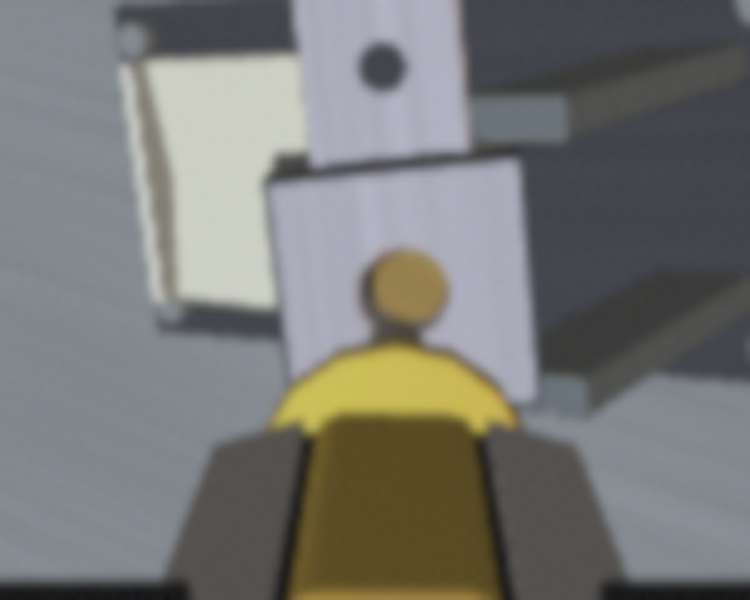

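View pics/s3.png

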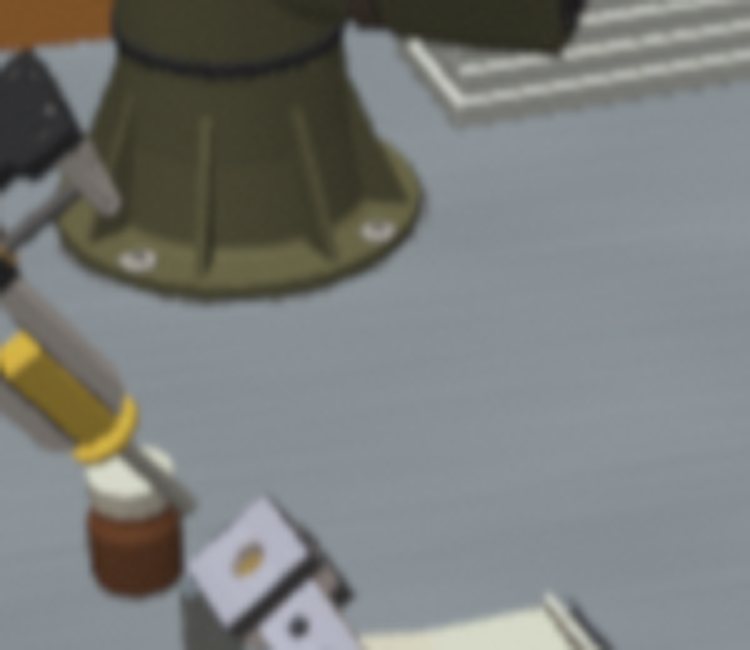

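Wrist view: hole centre is at about (280.2,207.6) and the shank at (279.2,214), so I need about 1.5 mm along tool +y. Approaching the mouth.

Request:
step_arm --motion '[[[0.008,0.0015,0.0002,0,0,-0.2],[0.012,0,0,0,0,0],[0.012,0,0,0,0,0],[0.008,0,0,0,0,0],[0,0,0,0,0,0]]]' --squeeze 60

```text
time_s: 6.15
ee_pos: [0.5768, -0.139, 0.2013]
eef_rot: [-1.467, 0.958, 1.777]
force: [-0.8, -0.7, -0.8]
grip_width: 0.0198
```

```bash
python3 - <<'E'
from h import *
w=cam('wrist');crop(w,200,150,150,120,5,'w4c.png')
s=cam('scene');crop(s,220,170,75,65,8,'s4.png')
Rc,p,o=pose();plan(tiltR(d_bore,Rc),mouth-d_bore*(.0716))
E
```

```text
t 6.25 q [-0.5   0.62  1.18  0.46  1.75  0.95] pos [ 0.5771 -0.1395  0.202 ] F [ 0.3 -0.3 -2.1] g 0.0198
turn(tool,deg) [-0.   -0.12  0.06] shift in cur tool [ 0.0069 -0.0006  0.0004] in target tool [ 0.0069 -0.0006  0.0004]
```

View pics/w4c.png

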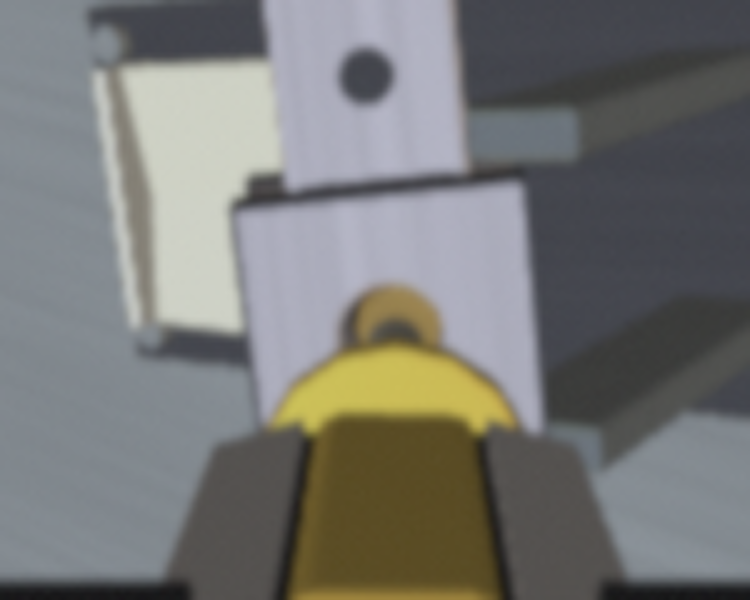

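View pics/s4.png

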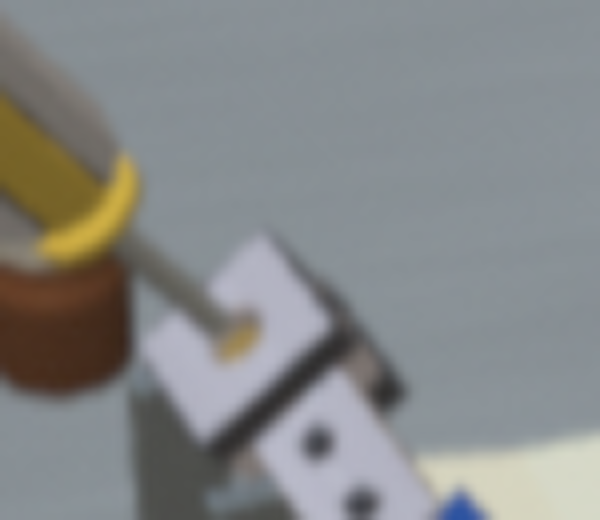

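Request:
step_arm --motion '[[[0.004,-0.0005,-0.001,0,0,0],[0.003,0,0,0,0,0],[0.003,0,0,0,0,0],[0.002,0,0,0,0,0],[0.002,0,0,0,0,0]]]'

```text
time_s: 6.88
ee_pos: [0.5765, -0.1312, 0.1908]
eef_rot: [-1.469, 0.959, 1.775]
force: [1.1, -3.9, 5.6]
grip_width: 0.02
```

Request:
step_arm --motion '[[[0.002,0,0,0,0,0],[0.002,0,0,0,0,0],[0.002,0,0,0,0,0]]]'

```text
time_s: 7.25
ee_pos: [0.576, -0.1282, 0.1867]
eef_rot: [-1.471, 0.96, 1.772]
force: [0.7, -4.6, 6.2]
grip_width: 0.0194
```

Contact force is about 8 N along the bore axis, so the punch is on the pin. Driving on.

Request:
step_arm --motion '[[[0.003,0,0,0,0,0],[0.003,0,0,0,0,0],[0.003,0,0,0,0,0],[0.003,0,0,0,0,0],[0.003,0,0,0,0,0]]]'

```text
time_s: 7.88
ee_pos: [0.5742, -0.1197, 0.1741]
eef_rot: [-1.47, 0.96, 1.773]
force: [0.6, -1.3, 1.5]
grip_width: 0.0196
```

Request:
step_arm --motion '[[[0.003,0,0,0,0,0],[0.003,0,0,0,0,0],[0.002,0,0,0,0,0],[0,0,0,0,0,0]]]'

```text
time_s: 8.38
ee_pos: [0.5729, -0.1146, 0.1666]
eef_rot: [-1.467, 0.959, 1.776]
force: [0.4, -0.6, -2.0]
grip_width: 0.0198
```

```bash
python3 - <<'E'
from h import *
t=cam('top');crop(t,200,155,120,110,6,'t5.png')
s=cam('scene');crop(s,220,170,120,90,6,'s5.png')
Rc,p,o=pose();plan(tiltR(d_bore,Rc),mouth-d_bore*(.0716))
E
```

```text
t 8.475 q [-0.47  0.62  1.26  0.47  1.66  0.94] pos [ 0.573  -0.1147  0.1668] F [-0.1  0.3 -1.9] g 0.0199
turn(tool,deg) [ 0.   -0.11  0.07] shift in cur tool [-0.0363 -0.0001  0.0013] in target tool [-0.0363 -0.0001  0.0014]
```

View pics/t5.png

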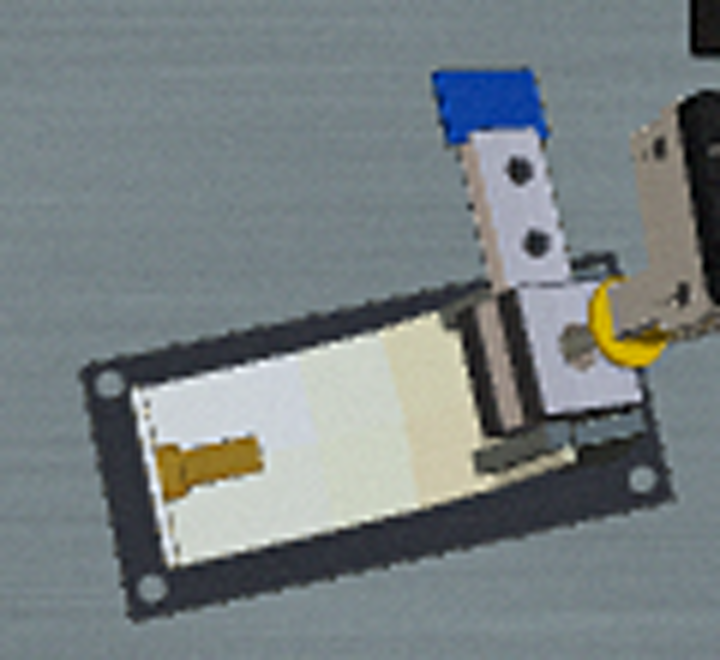

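View pics/s5.png

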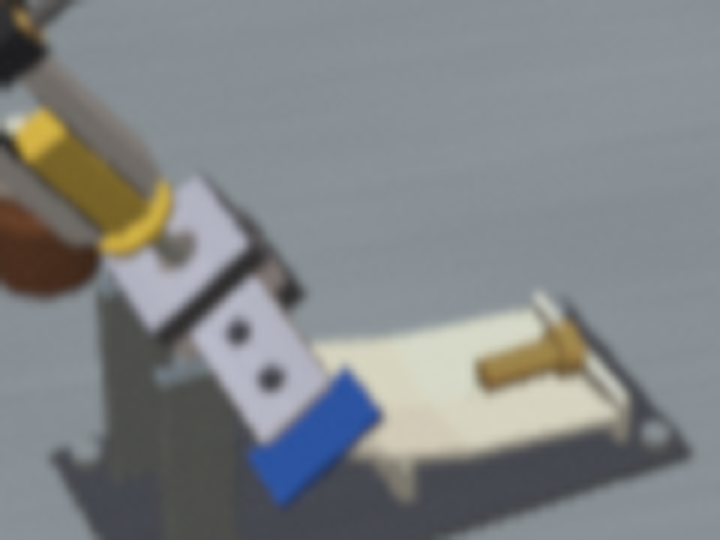

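The pin lies along the chute with its head at the end wall (top crop head 172,470, end 262,455). Retracting the punch.

Request:
step_arm --motion '[[[-0.02,0,0,0,0,0],[-0.03,0,0,0,0,0],[-0.035,0,0,0,0,0],[0,0,0,0,0,0]]]'

```text
time_s: 8.98
ee_pos: [0.5834, -0.1636, 0.2377]
eef_rot: [-1.473, 0.961, 1.77]
force: [-0.4, 0.2, -2.3]
grip_width: 0.0198
```

```bash
python3 - <<'E'
from h import *
Rt=np.array([[0,.105,-.9945],[0,-.9945,-.105],[-1,0,0]])
plan(Rt,np.array([.4588,-.293,.235]))
w=cam('wrist');crop(w,200,150,150,120,5,'w6c.png')
E
```

```text
t 8.975 q [-0.53  0.64  1.07  0.46  1.84  0.97] pos [ 0.5834 -0.1636  0.2377] F [-0.4  0.2 -2.3] g 0.0198
turn(tool,deg) [-0.21  3.35 34.77] shift in cur tool [-0.0562  0.0993  0.1387] in target tool [0.0027 0.1156 0.1375]
```

Request:
step_arm --motion '[[[-0.011,0.02,0.0277,0,0,0],[-0.011,0.02,0.0277,0,0,0],[-0.011,0.02,0.0277,0,0,0],[-0.011,0.02,0.0277,0,0,0],[-0.012,0.02,0.0277,0,0,0],[0,0,0,0,0.84,8.69],[0,0,0,0,0.84,8.69],[0,0,0,0,0.84,8.69],[0,0,0,-0.2,0.84,8.69],[0,0,0,0,0,0]]]'

```text
time_s: 10.28
ee_pos: [0.4584, -0.2901, 0.2326]
eef_rot: [-0.553, 1.566, 2.698]
force: [0.5, -0.4, -1.1]
grip_width: 0.0199
```

```bash
python3 - <<'E'
from h import *
Rt=np.array([[0,.105,-.9945],[0,-.9945,-.105],[-1,0,0]])
plan(Rt,np.array([.4588,-.293,.235]))
w=cam('wrist');crop(w,220,140,120,120,5,'w7c.png');s=cam('scene');crop(s,120,130,80,120,5,'s7.png')
Rc,p,o=pose();print('tip',proj(w,p+Rc[:,0]*.0716),'hole',proj(w,(.4587,-.2926,.07)),'s tip',proj(s,p+Rc[:,0]*.0716))
E
```

```text
t 10.275 q [-0.63  0.27  1.5  -0.    1.38  0.83] pos [ 0.4584 -0.2901  0.2326] F [ 0.5 -0.4 -1.1] g 0.0199
turn(tool,deg) [0.27 0.23 0.14] shift in cur tool [-0.0024  0.0029 -0.    ] in target tool [-0.0024  0.0029 -0.0001]
tip [281.58605418 217.82268905] hole [282.23753633 197.00140146] s tip [158.50494083 188.79237525]
```

View pics/w7c.png

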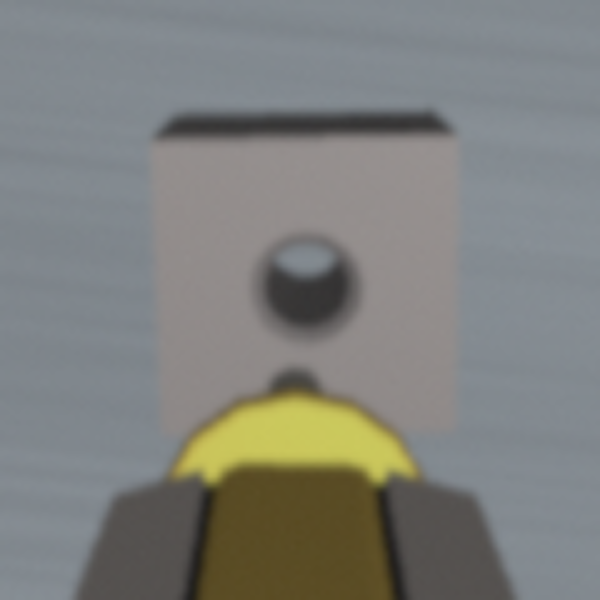

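View pics/s7.png

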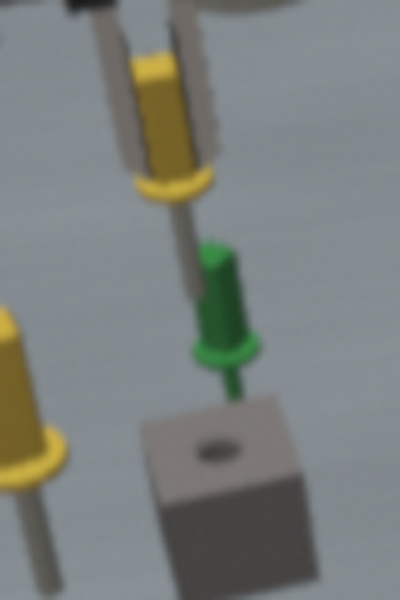

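Request:
step_arm --motion '[[[0.02,0.0028,-0.0005,0.2,0.2,0.1],[0.03,0,0,0,0,0],[0.03,0,0,0,0,0],[0.02,0,0,0,0,0],[0.01,0,0,0,0,0],[0,0,0,0,0,0]]]'

```text
time_s: 11.12
ee_pos: [0.4591, -0.2952, 0.1225]
eef_rot: [-1.009, 1.568, 2.235]
force: [-0.5, -0.8, -1.4]
grip_width: 0.0197
```

Request:
step_arm --motion '[[[0.02,0,0,0,0,0],[0.012,0,0,0,0,0],[0.007,0,0,0,0,0],[0,0,0,0,0,0]]]'

```text
time_s: 11.62
ee_pos: [0.4594, -0.2951, 0.0842]
eef_rot: [-1.005, 1.57, 2.24]
force: [0.4, 0.8, -1.7]
grip_width: 0.0196
```

```bash
python3 - <<'E'
from h import *
Rt=np.array([[0,.105,-.9945],[0,-.9945,-.105],[-1,0,0]])
for i in range(3):plan(Rt,np.array([.4588,-.293,.0796])); s=cam('scene')
w=cam('wrist');crop(w,200,130,160,140,4,'w8c.png');crop(s,120,150,80,100,6,'s8.png')
E
```

```text
t 11.625 q [-0.64  0.42  1.66  0.    1.06  0.83] pos [ 0.4594 -0.2951  0.0842] F [ 0.4  0.8 -1.7] g 0.0196
turn(tool,deg) [-0.12  0.03  0.04] shift in cur tool [ 0.0046 -0.0022  0.0003] in target tool [ 0.0046 -0.0022  0.0003]
t 11.675 q [-0.64  0.42  1.66  0.    1.06  0.83] pos [ 0.4595 -0.2952  0.0846] F [ 0.5  0.4 -1.7] g 0.0201
turn(tool,deg) [-0.12 -0.    0.02] shift in cur tool [ 0.005  -0.0023  0.0005] in target tool [ 0.005  -0.0023  0.0005]
t 11.725 q [-0.64  0.42  1.66  0.    1.06  0.83] pos [ 0.4596 -0.2953  0.0848] F [ 0.9 -0.  -1.7] g 0.0199
turn(tool,deg) [-0.12 -0.02 -0.  ] shift in cur tool [ 0.0052 -0.0023  0.0006] in target tool [ 0.0052 -0.0023  0.0006]
```

View pics/s8.png

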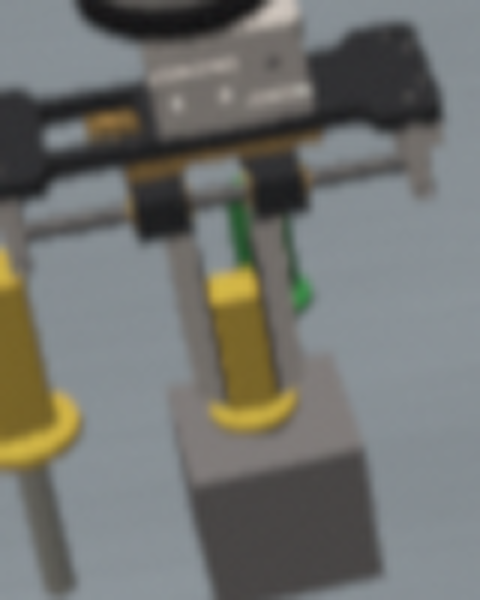

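View pics/w8c.png

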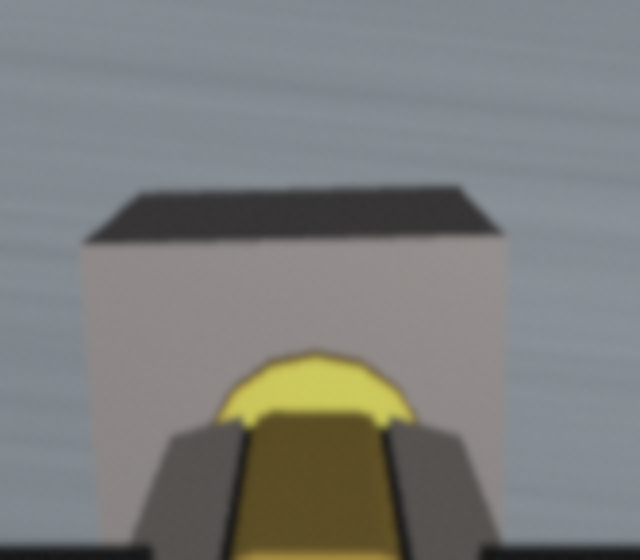

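Request:
step_arm --motion '[[[0,-0.0023,0,0,0,0],[0.003,0,0,0,0,0],[0.0012,0,0,0,0,0],[0,0,0,0,0,0]]]'

```text
time_s: 12.32
ee_pos: [0.4591, -0.2928, 0.0799]
eef_rot: [-0.953, 1.57, 2.291]
force: [0.2, -0.8, -3.0]
grip_width: 0.0199
```

Request:
step_arm --motion '[[[0.001,0,0,0,0,0],[0,0,0,0,0,0]]]'

```text
time_s: 12.58
ee_pos: [0.4592, -0.2929, 0.0796]
eef_rot: [-1.47, 1.571, 1.774]
force: [-2.8, 1.1, 5.3]
grip_width: 0.0195
```

Request:
step_arm --motion '[[[0,0,0,0,0,0],[0,0,0,0,0,0],[0,0,0,0,0,0],[0,0,0,0,0,0]]]' --fingers 0.055

```text
time_s: 13.08
ee_pos: [0.4591, -0.2928, 0.079]
eef_rot: [-1.01, 1.57, 2.234]
force: [0.6, -0.1, 0.0]
grip_width: 0.0542
```

Request:
step_arm --motion '[[[-0.03,0,0,0,0,0],[-0.05,0,0,0,0,0],[-0.06,0,0,0,0,0],[-0.03,0,0,0,0,0],[0,0,0,0,0,0]]]'

```text
time_s: 13.7
ee_pos: [0.4597, -0.2933, 0.2512]
eef_rot: [2.447, 1.567, -0.592]
force: [-0.2, -0.6, -0.1]
grip_width: 0.0548
```

```bash
python3 - <<'E'
from h import *
s=cam('scene');crop(s,120,150,80,100,6,'s9.png');t=cam('top');crop(t,200,155,120,110,6,'t9.png');crop(t,345,235,100,80,7,'t9r.png')
Rc,p,o=pose();print(p,o['time_s'],o['qpos'].round(2),o['force'])
E
```

```text
[ 0.45890754 -0.29271511  0.24803426] 13.8 [-0.64  0.26  1.47  0.    1.41  0.83] [-0.2536854   0.62054917 -0.25168127]
```

View pics/s9.png

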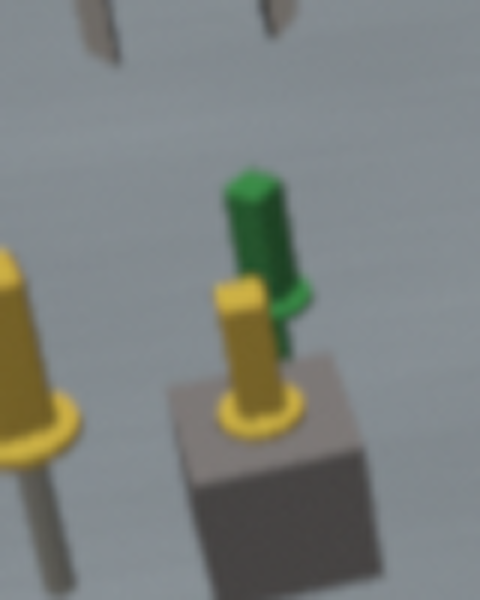

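View pics/t9.png

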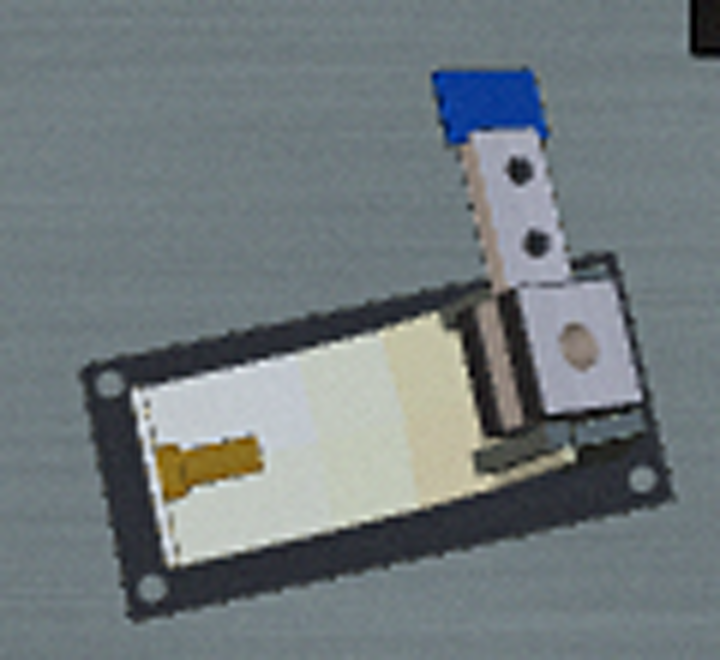

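View pics/t9r.png

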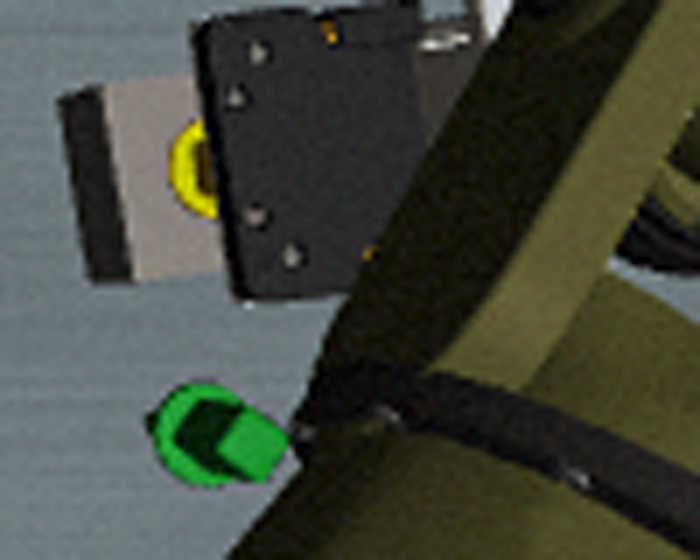

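The punch is back upright in its rest, guard on top. Now locating the pin in the top view.

```bash
python3 - <<'E'
from h import *
t=cam('top')
U=lambda x,y:(200+(x+.5)/6-.5,155+(y+.5)/6-.5)
# bias of top: +0.6px in u (measured - predicted)
for nm,p,z in [('headouter',(159,474),.03),('headshank',(185,468),.028),('end',(262,455),.028),('mid',(223,462),.028)]:
    a=atz(t,U(*p),z); print(nm,a,'stand',Rs.T@(a-ST))
pm=ST+Rs@[.129,0,.028];print('model mid',pm)
Rt=np.column_stack([[0,0,-1],-Rs[:,1],np.cross([0,0,-1],-Rs[:,1])])
plan(Rt,np.array([pm[0],pm[1],.18]))
E
```

```text
headouter [0.53093738 0.07831705 0.03      ] stand [ 1.54125395e-01 -9.76239471e-05  3.00000000e-02]
headshank [0.53358129 0.0673426  0.028     ] stand [ 0.14284144 -0.00041599  0.028     ]
end [0.53872707 0.03413414 0.028     ] stand [0.10928652 0.00141364 0.028     ]
mid [0.53593826 0.05096765 0.028     ] stand [0.12633294 0.00066269 0.028     ]
model mid [0.53603535 0.05371409 0.028     ]
t 13.85 q [-0.64  0.26  1.47  0.    1.41  0.83] pos [ 0.4588 -0.2926  0.2476] F [ 0.6 -0.  -0.3] g 0.0551
turn(tool,deg) [-9.603e+01 -1.000e-02  1.600e-01] shift in cur tool [ 0.068  -0.3364 -0.1126] in target tool [ 0.0676  0.1471 -0.3229]
```

Request:
step_arm --motion '[[[0,-0.048,-0.0161,-5,0,0],[0,-0.0467,-0.0196,-5,0,0],[0,-0.0449,-0.0234,-5,0,0],[0,-0.0426,-0.0271,-5,0,0],[0,-0.0402,-0.0307,-5,0,0],[0,-0.0373,-0.0341,-5,0,0],[0,-0.0342,-0.0372,-5,0,0],[0,0,0,-10.5,0,0],[0,0,0,-10.5,0,0],[0,0,0,-10,0,0],[0,0,0,-10,0,0],[0,0,0,-10,0,0]]]' --fingers 0.04

```text
time_s: 15.35
ee_pos: [0.5308, 0.0537, 0.2476]
eef_rot: [-1.722, 1.568, 3.029]
force: [0.5, -0.3, 0.6]
grip_width: 0.04
```

```bash
python3 - <<'E'
from h import *
pm=np.array([.536,.053,.028])
Rt=np.column_stack([[0,0,-1],-Rs[:,1],np.cross([0,0,-1],-Rs[:,1])])
plan(Rt,np.array([pm[0],pm[1],.18]))
w=cam('wrist');crop(w,0,0,560,420,1,'w10.png');print(proj(w,pm))
E
```

```text
t 15.35 q [ 0.03  0.23  1.5   0.    1.4  -0.01] pos [0.5308 0.0537 0.2476] F [ 0.5 -0.3  0.6] g 0.04
turn(tool,deg) [-9.69 -0.04  0.15] shift in cur tool [0.0676 0.0053 0.001 ] in target tool [0.0676 0.0049 0.0018]
[283.66527736 192.01142666]
```

View pics/w10.png

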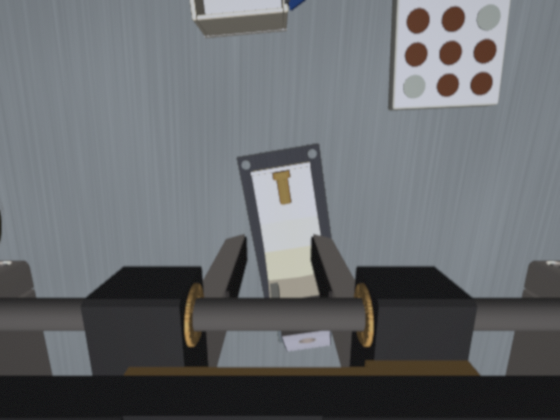

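Request:
step_arm --motion '[[[0.02,0,0,-9.7,0,0],[0.05,0.005,0.0018,0,0,0],[0.05,0,0,0,0,0],[0.04,0,0,0,0,0],[0,0,0,0,0,0]]]'

```text
time_s: 16.02
ee_pos: [0.5345, 0.053, 0.0861]
eef_rot: [-1.797, 1.564, 3.116]
force: [-0.3, -0.6, 0.7]
grip_width: 0.0397
```

```bash
python3 - <<'E'
from h import *
pm=np.array([.536,.053,.028])
Rt=np.column_stack([[0,0,-1],-Rs[:,1],np.cross([0,0,-1],-Rs[:,1])])
plan(Rt,np.array([pm[0],pm[1],.0225]))
w=cam('wrist');crop(w,160,120,240,180,3,'w11.png');print(proj(w,pm)); 
Rc,p,o=pose();print(proj(w,p))
for y in (-.02,.02): print('tip',proj(w,p+Rc@[0,y,0]))
E
```

```text
t 16.025 q [ 0.03  0.41  1.68  0.    1.07 -0.17] pos [0.5345 0.053  0.0861] F [-0.3 -0.6  0.7] g 0.0397
turn(tool,deg) [-0.45 -0.09  0.39] shift in cur tool [0.0635 0.0019 0.0004] in target tool [0.0636 0.0015 0.0003]
[281.99684655 225.43463027]
[282.21221521 252.41312438]
tip [250.20236154 252.38259834]
tip [314.24852291 252.44367565]
```

View pics/w11.png

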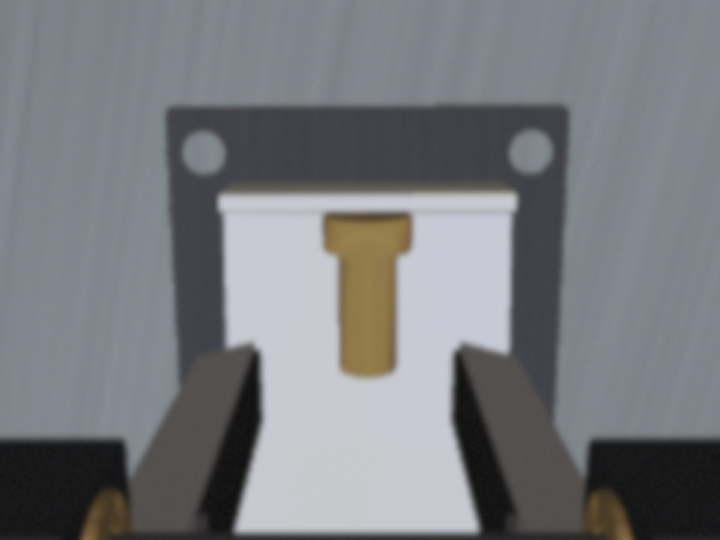

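Request:
step_arm --motion '[[[0.015,0.0022,-0.0005,-0.4,0,0.3],[0.02,0,0,0,0,0],[0.015,0,0,0,0,0],[0.008,0,0,0,0,0],[0.003,0,0,0,0,0],[0,0,0,0,0,0]]]' --fingers 0.028

```text
time_s: 16.82
ee_pos: [0.5389, 0.0541, 0.0284]
eef_rot: [1.633, 1.565, 0.272]
force: [0.2, -1.0, 0.3]
grip_width: 0.028
```

```bash
python3 - <<'E'
from h import *
pm=np.array([.536,.053,.028])
Rt=np.column_stack([[0,0,-1],-Rs[:,1],np.cross([0,0,-1],-Rs[:,1])])
plan(Rt,np.array([pm[0],pm[1],.0225]))
w=cam('wrist');crop(w,160,120,240,180,3,'w12.png');s=cam('scene');crop(s,270,180,90,80,7,'s12.png')
E
```

```text
t 16.825 q [ 0.03  0.49  1.71  0.    0.94 -0.18] pos [0.5389 0.0541 0.0284] F [ 0.2 -1.   0.3] g 0.028
turn(tool,deg) [ 0.07 -0.02 -0.31] shift in cur tool [ 0.0059 -0.0031  0.0005] in target tool [ 0.0059 -0.003   0.0005]
```

View pics/w12.png

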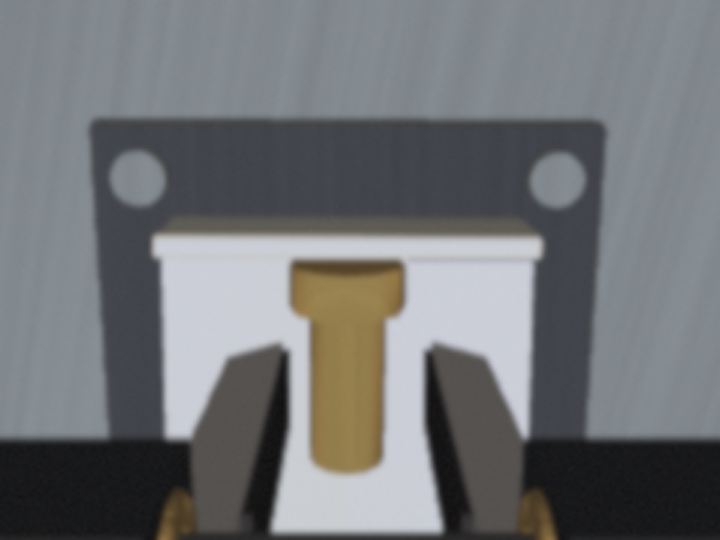

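View pics/s12.png

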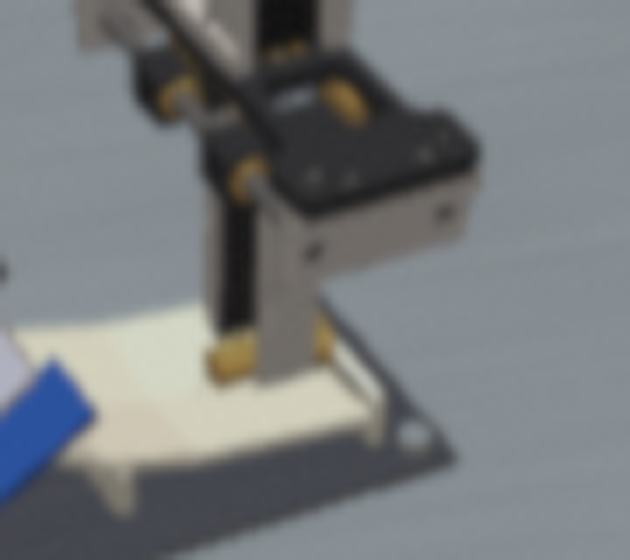

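Request:
step_arm --motion '[[[0.002,-0.0025,0,0,0,0],[0.0015,0,0,0,0,0],[0,0,0,0,0,0]]]'

```text
time_s: 17.3
ee_pos: [0.5362, 0.0535, 0.0246]
eef_rot: [1.654, 1.566, 0.292]
force: [0.7, 1.0, 0.7]
grip_width: 0.0277
```

Request:
step_arm --motion '[[[0,0,0,0,0,0],[0,0,0,0,0,0],[0,0,0,0,0,0],[0,0,0,0,0,0]]]' --fingers 0.0 --squeeze 25

```text
time_s: 17.8
ee_pos: [0.5363, 0.0536, 0.0247]
eef_rot: [1.651, 1.566, 0.29]
force: [0.2, 0.6, 0.2]
grip_width: 0.015
```

Request:
step_arm --motion '[[[-0.01,0,0,0,0,0],[-0.03,0,0,0,0,0],[-0.045,0,0,0,0,0],[-0.045,0,0,0,0,0],[0,0,0,0,0,0]]]'

```text
time_s: 18.42
ee_pos: [0.537, 0.0534, 0.1585]
eef_rot: [1.506, 1.559, 0.145]
force: [-0.3, -0.0, -1.2]
grip_width: 0.015
```

```bash
python3 - <<'E'
from h import *
w=cam('wrist');crop(w,160,120,240,180,3,'w13.png');s=cam('scene');crop(s,250,100,110,150,4,'s13.png')
b=np.array([.474,.301]);Rb=R.from_euler('z',.1275).as_matrix()
tgt=np.append(b,0)+Rb@[-.015,0,.13]
Rc,p,o=pose();plan(Rc,tgt)
E
```

```text
t 18.525 q [ 0.03  0.32  1.62  0.    1.2  -0.18] pos [0.5354 0.0533 0.1545] F [-0.2 -0.2 -1.9] g 0.0153
turn(tool,deg) [0. 0. 0.] shift in cur tool [ 0.0245 -0.0236 -0.2562] in target tool [ 0.0245 -0.0236 -0.2562]
```

View pics/w13.png

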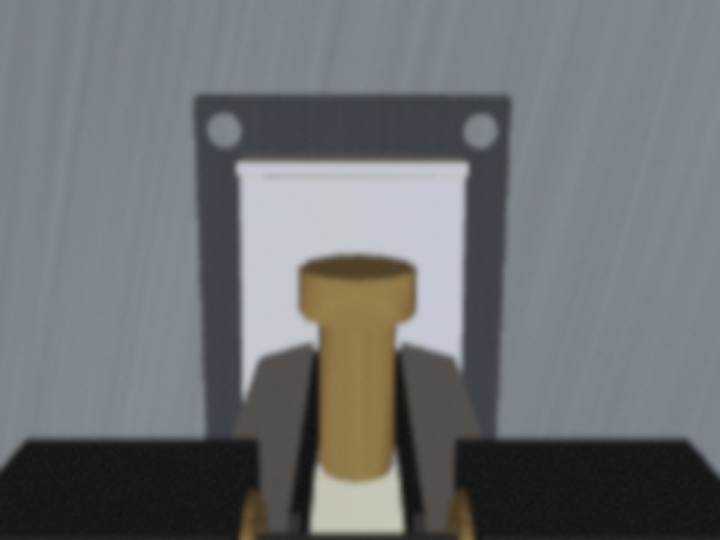

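View pics/s13.png

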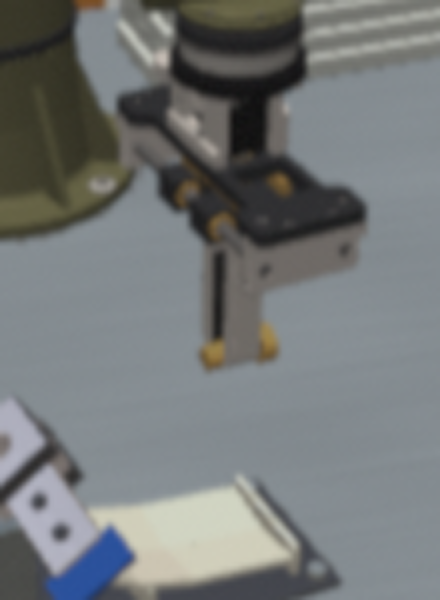

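Request:
step_arm --motion '[[[0,-0.0036,-0.0427,0,0,0],[0,-0.0036,-0.0427,0,0,0],[0,-0.0036,-0.0427,0,0,0],[0,-0.0036,-0.0427,0,0,0],[0,-0.0036,-0.0427,0,0,0],[0,-0.0036,-0.0427,0,0,0],[0,0,0,0,0,0]]]'

```text
time_s: 19.4
ee_pos: [0.4597, 0.3012, 0.1529]
eef_rot: [1.455, 1.569, 0.097]
force: [1.6, 0.2, -0.8]
grip_width: 0.0151
```

```bash
python3 - <<'E'
from h import *
w=cam('wrist');crop(w,0,0,560,420,1,'w14.png');s=cam('scene');crop(s,340,80,110,150,4,'s14.png')
b=np.array([.474,.301]);Rb=R.from_euler('z',.1275).as_matrix()
tgt=np.append(b,0)+Rb@[-.013,0,.035]
Rc,p,o=pose();plan(Rc,tgt)
E
```

```text
t 19.5 q [ 0.51  0.34  1.59 -0.    1.21  0.3 ] pos [0.4607 0.2991 0.1533] F [-0.2 -0.2 -1.7] g 0.015
turn(tool,deg) [0. 0. 0.] shift in cur tool [ 1.183e-01  1.000e-04 -2.000e-04] in target tool [ 1.183e-01  1.000e-04 -2.000e-04]
```

View pics/w14.png

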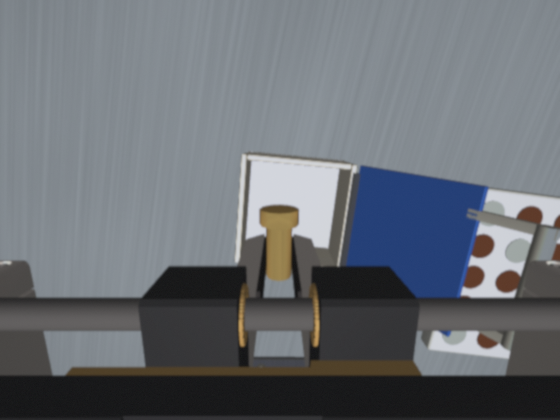

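View pics/s14.png

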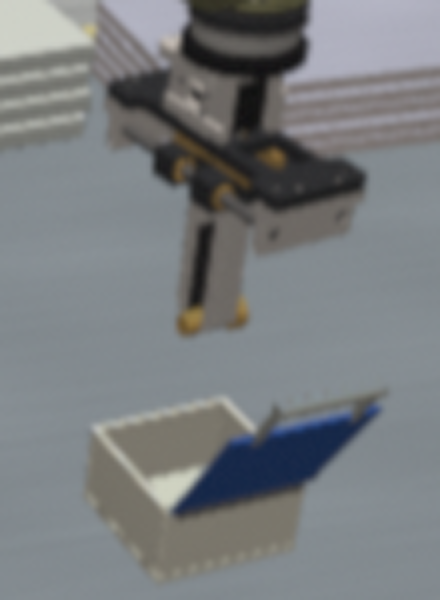

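Request:
step_arm --motion '[[[0.03,0,0,0,0,0],[0.035,0,0,0,0,0],[0.03,0,0,0,0,0],[0.02,0,0,0,0,0],[0,0,0,0,0,0]]]'

```text
time_s: 20.12
ee_pos: [0.4612, 0.2981, 0.038]
eef_rot: [1.149, 1.569, -0.213]
force: [1.5, 0.6, -0.6]
grip_width: 0.0152
```

```bash
python3 - <<'E'
from h import *
w=cam('wrist');crop(w,140,90,280,210,2,'w15.png');s=cam('scene');crop(s,340,100,110,130,5,'s15.png')
Rc,p,o=pose();print(p,o['force'],o['time_s'])
E
```

```text
[0.4622335  0.29906811 0.04010026] [ 0.33503954  0.66935568 -0.68493578] 20.225
```

View pics/w15.png

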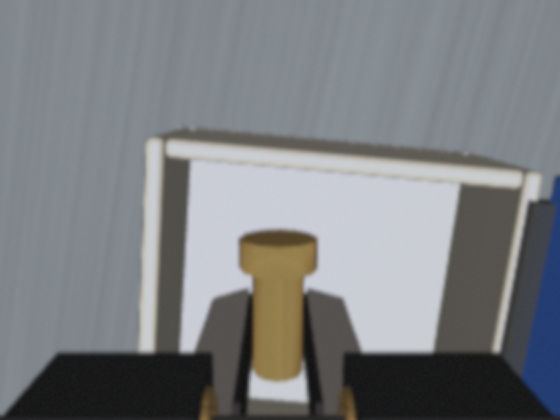

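View pics/s15.png

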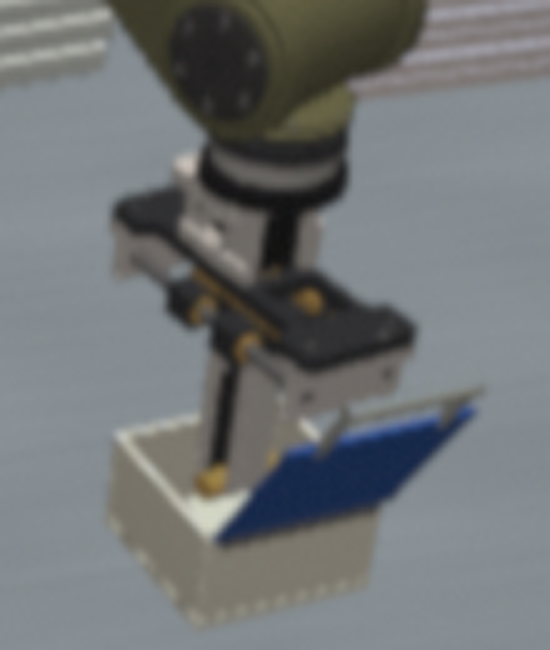

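Request:
step_arm --motion '[[[0.01,0,0,0,0,0],[0,0,0,0,0,0]]]'

```text
time_s: 20.48
ee_pos: [0.4616, 0.2995, 0.0292]
eef_rot: [1.627, 1.566, 0.266]
force: [0.3, -0.1, -0.8]
grip_width: 0.0153
```

Request:
step_arm --motion '[[[0,0,0,0,0,0],[0,0,0,0,0,0],[0,0,0,0,0,0],[0,0,0,0,0,0]]]' --fingers 0.028

```text
time_s: 20.98
ee_pos: [0.4619, 0.2997, 0.0297]
eef_rot: [1.66, 1.566, 0.298]
force: [-0.1, -0.8, -0.1]
grip_width: 0.0281
```

Request:
step_arm --motion '[[[-0.02,0,0,0,0,0],[-0.045,0,0,0,0,0],[-0.06,0,0,0,0,0],[-0.06,0,0,0,0,0],[-0.045,0,0,0,0,0],[0,0,0,0,0,0]]]'

```text
time_s: 21.72
ee_pos: [0.4615, 0.2998, 0.2632]
eef_rot: [1.772, 1.56, 0.411]
force: [0.2, -0.2, -1.1]
grip_width: 0.0279
```

```bash
python3 - <<'E'
from h import *
w=cam('wrist');crop(w,140,60,420,300,1.8,'w16.png');s=cam('scene');crop(s,350,165,90,65,8,'s16.png');t=cam('top');crop(t,85,185,90,105,5,'t16.png')
Rc,p,o=pose();print(p,o['force'],o['time_s'])
E
```

```text
[0.46036116 0.29910812 0.25832367] [-0.49868776  0.05377147 -0.28097222] 21.875
```

View pics/w16.png

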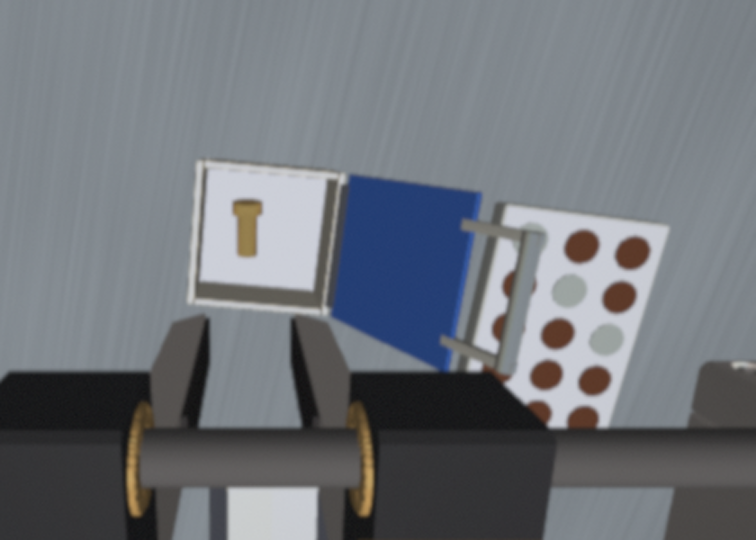

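View pics/s16.png

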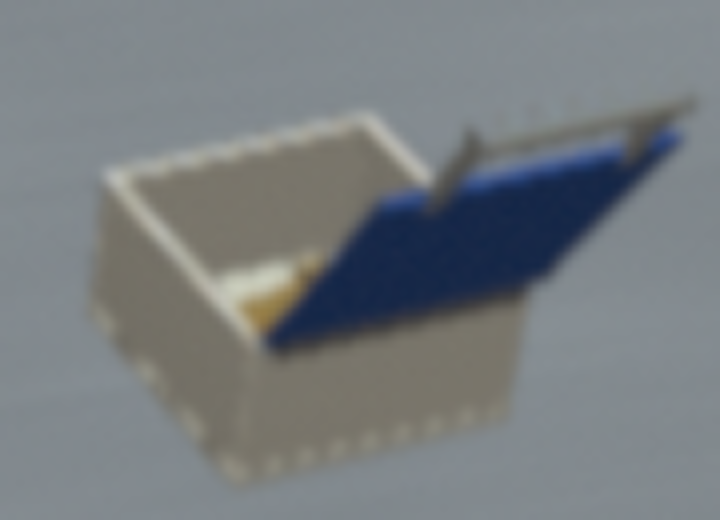

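View pics/t16.png

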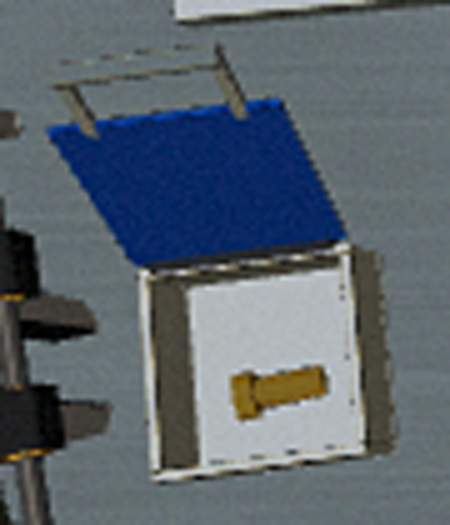

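The pin lies in the box, let go, with the flap still open. Next I'll triangulate the bar.

```bash
python3 - <<'E'
from h import *
w=cam('wrist');s=cam('scene');t=cam('top')
crop(w,370,160,120,110,6,'w17.png')
b=np.array([.474,.301,0]);Rb=R.from_euler('z',.1275).as_matrix()
bp=tri((w,(427.6,227.6)),(t,(112.7,197.8)),(s,(422.7,180.4)));print(bp, Rb.T@(bp[0]-b))
for a in (2.0,2.1,2.13,2.2):
    q=b+Rb@[.052-.14*np.cos(a),0,.06+.14*np.sin(a)];print(a,q,proj(w,q),proj(t,q),proj(s,q))
E
```

```text
(array([0.59744212, 0.31707837, 0.174762  ]), [array([2.6, 0.9]), array([-1.2,  0.8]), array([-0.9,  0.7])]) [0.12448456 0.0002516  0.174762  ]
2.0 [0.58336556 0.31502016 0.18730164] [421.19508799 231.74804244] [109.85524856 203.80719624] [419.11122385 173.60454311]
2.1 [0.59568266 0.31659916 0.18084931] [431.53910232 230.64437753] [110.60656645 198.85402763] [421.64088787 178.57773854]
2.13 [0.59924663 0.31705604 0.1786749 ] [434.26498395 230.23362193] [110.87730112 197.46635037] [422.35628742 180.1339513 ]
2.2 [0.6072993  0.31808836 0.1731895 ] [439.93558362 229.14666109] [111.58586835 194.41602994] [423.93944723 183.86548435]
```

View pics/w17.png

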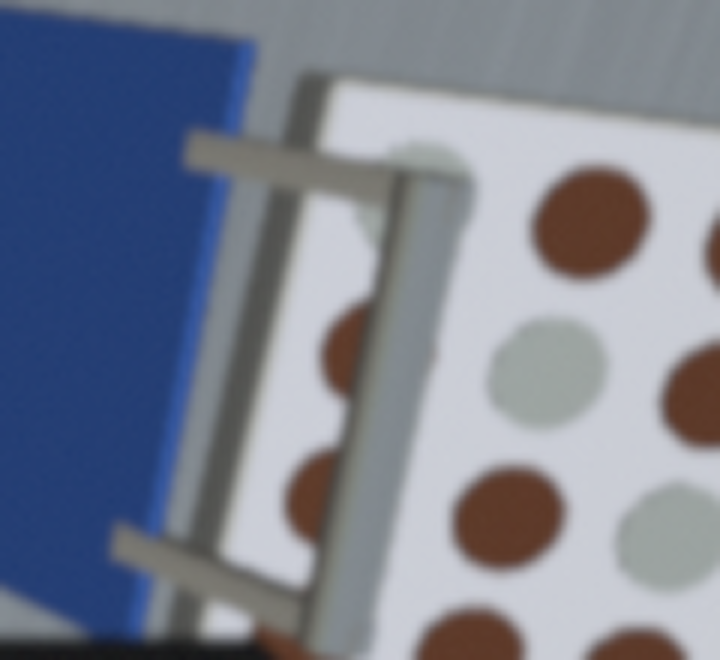

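```bash
python3 - <<'E'
from h import *
a=.1275;y=np.array([np.cos(a),np.sin(a),0]);x=np.array([0,0,-1.])
Rt=np.column_stack([x,y,np.cross(x,y)])
plan(Rt,np.array([.598,.317,.225]))
E
```

```text
t 22.025 q [ 0.51  0.26  1.45 -0.    1.43  0.3 ] pos [0.4604 0.2992 0.2583] F [-0.2  0.8 -0.4] g 0.0278
turn(tool,deg) [ 4.7   0.   -0.17] shift in cur tool [0.0338 0.1382 0.0112] in target tool [ 0.0333  0.1387 -0.0002]
```

Request:
step_arm --motion '[[[0,0,0,4.7,0,-0.2],[0,0.04,0,0,0,0],[0,0.045,0,0,0,0],[0,0.04,0,0,0,0],[0.02,0.0137,0,0,0,0],[0.013,0,0,0,0,0],[0,0,0,0,0,0]]]' --fingers 0.04

```text
time_s: 22.9
ee_pos: [0.5974, 0.3169, 0.2255]
eef_rot: [-1.501, 1.57, -2.944]
force: [-0.4, -0.3, 1.1]
grip_width: 0.0399
```

```bash
python3 - <<'E'
from h import *
a=.1275;y=np.array([np.cos(a),np.sin(a),0]);x=np.array([0,0,-1.])
Rt=np.column_stack([x,y,np.cross(x,y)])
plan(Rt,np.array([.598,.317,.167]))
w=cam('wrist');crop(w,160,120,240,180,3,'w18.png');s=cam('scene');crop(s,350,60,130,150,5,'s18.png')
print(proj(w,(.598,.317,.179)))
E
```

```text
t 22.9 q [0.43 0.58 1.08 0.   1.49 0.31] pos [0.5974 0.3169 0.2255] F [-0.4 -0.3  1.1] g 0.0399
turn(tool,deg) [0.02 0.   0.06] shift in cur tool [ 0.0585  0.0007 -0.0001] in target tool [ 0.0585  0.0006 -0.0001]
[280.71185099 228.95390214]
```

View pics/w18.png

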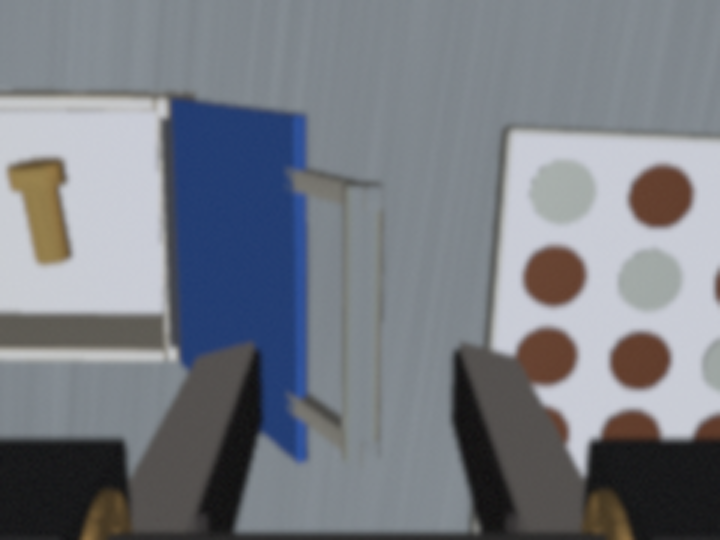

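View pics/s18.png

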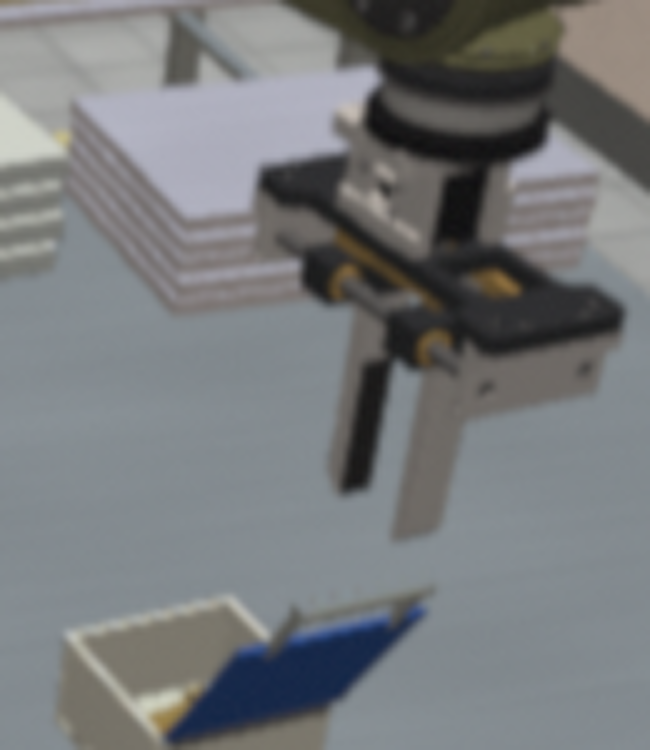

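Request:
step_arm --motion '[[[0.02,0.001,0,0,0,0],[0.02,0,0,0,0,0],[0.013,0,0,0,0,0],[0.005,0,0,0,0,0],[0,0,0,0,0,0]]]'

```text
time_s: 23.62
ee_pos: [0.5995, 0.3172, 0.1694]
eef_rot: [1.953, 1.569, 0.51]
force: [0.5, 0.2, 0.4]
grip_width: 0.0402
```

```bash
python3 - <<'E'
from h import *
w=cam('wrist');crop(w,160,120,240,180,3,'w19.png');s=cam('scene');crop(s,350,100,130,120,6,'s19.png')
Rc,p,o=pose();print(p,o['force'],o['time_s'])
E
```

```text
[0.5996261  0.31728169 0.16970558] [ 0.44271371  0.03971242 -0.4221593 ] 23.725
```

View pics/w19.png

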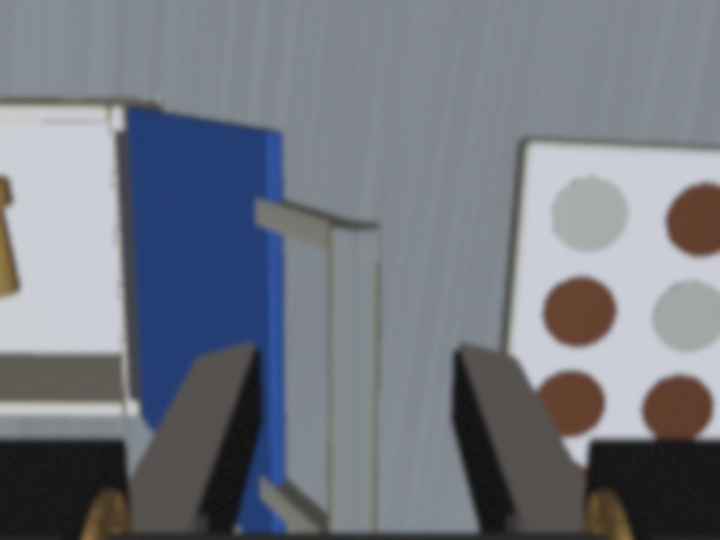

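View pics/s19.png

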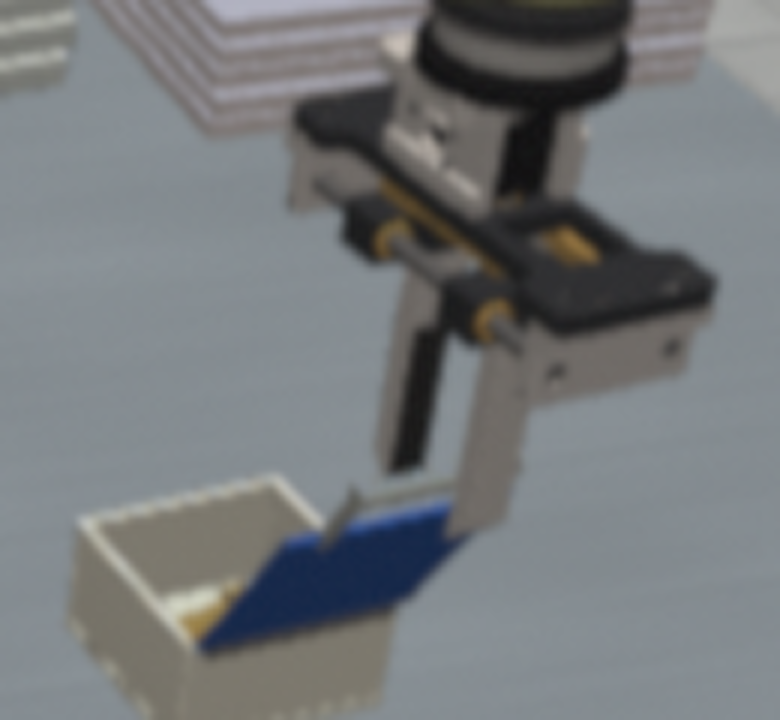

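Request:
step_arm --motion '[[[0.004,0,0,0,0,0],[0,0,0,0,0,0]]]'

```text
time_s: 23.98
ee_pos: [0.5994, 0.3171, 0.1646]
eef_rot: [2.014, 1.569, 0.57]
force: [-1.3, 0.1, 0.1]
grip_width: 0.04
```

Request:
step_arm --motion '[[[0,0,0,0,0,0],[0,0,0,0,0,0],[0,0,0,0,0,0],[0,0,0,0,0,0],[0,0,0,0,0,0]]]' --fingers 0.0 --squeeze 8

```text
time_s: 24.6
ee_pos: [0.5994, 0.3171, 0.1648]
eef_rot: [2.027, 1.569, 0.583]
force: [-0.0, -0.1, -0.5]
grip_width: 0.0101
```

```bash
python3 - <<'E'
from h import *
w=cam('wrist');crop(w,160,120,240,180,3,'w20.png');s=cam('scene');crop(s,350,100,130,120,6,'s20.png')
Rc,p,o=pose();print(p,o['force'],o['time_s'],o['grip_width'])
b=np.array([.474,.301,0]);Rb=R.from_euler('z',.1275).as_matrix()
print('TCP in box',Rb.T@(p-b))
E
```

```text
[0.59939165 0.31716189 0.16482841] [ 0.43739629 -0.00376338 -0.95503198] 24.7 0.009564783728493854
TCP in box [1.26428895e-01 8.65486498e-05 1.64828411e-01]
```

View pics/w20.png

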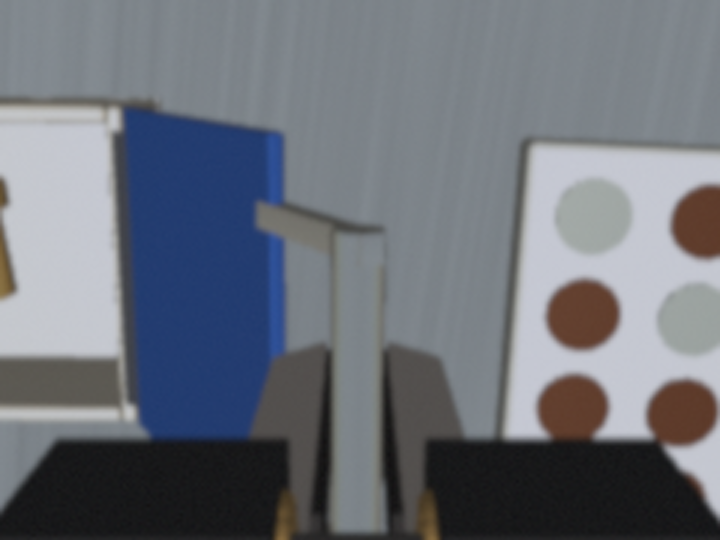

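View pics/s20.png

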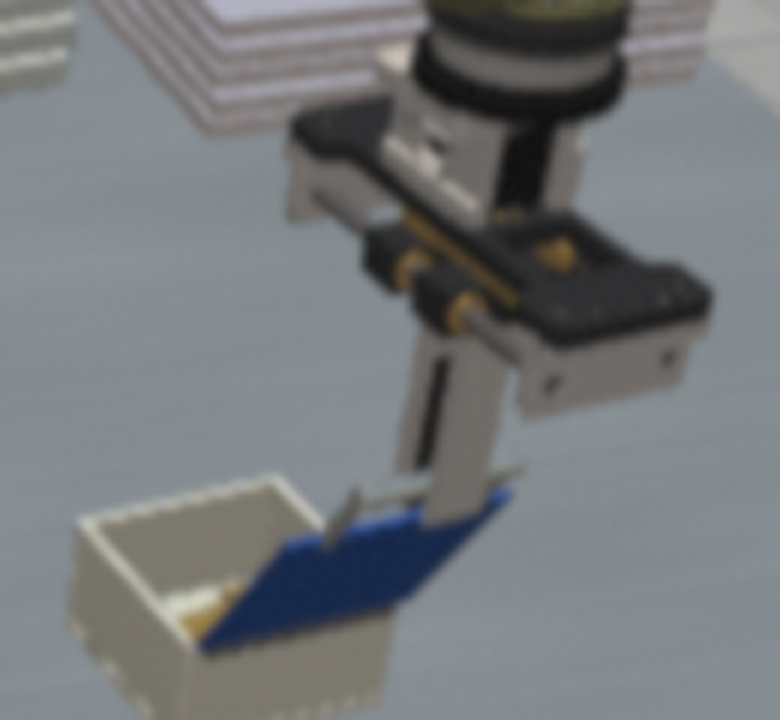

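Jaws closed to 10 mm on the bar at about 2.13 rad. I'll work out the closing arc rows.

```bash
python3 - <<'E'
import numpy as np
a=np.linspace(2.131,.021,25);x=-.14*np.cos(a);z=.14*np.sin(a)
r=np.column_stack([-np.diff(z),np.diff(x)]).round(4)
print(r.tolist())
E
```

```text
[[-0.0061, -0.0107], [-0.0051, -0.0112], [-0.0041, -0.0116], [-0.0031, -0.0119], [-0.002, -0.0121], [-0.0009, -0.0123], [0.0001, -0.0123], [0.0012, -0.0122], [0.0023, -0.0121], [0.0033, -0.0118], [0.0044, -0.0115], [0.0054, -0.0111], [0.0063, -0.0106], [0.0072, -0.01], [0.0081, -0.0093], [0.0088, -0.0086], [0.0096, -0.0077], [0.0102, -0.0069], [0.0108, -0.0059], [0.0113, -0.005], [0.0116, -0.004], [0.0119, -0.0029], [0.0122, -0.0019], [0.0123, -0.0008]]
```

Request:
step_arm --motion '[[[-0.0061,-0.0107,0,0,0,0],[-0.0051,-0.0112,0,0,0,0],[-0.0041,-0.0116,0,0,0,0],[-0.0031,-0.0119,0,0,0,0],[-0.002,-0.0121,0,0,0,0],[-0.0009,-0.0123,0,0,0,0]]]'

```text
time_s: 25.45
ee_pos: [0.5292, 0.3083, 0.1861]
eef_rot: [2.093, 1.569, 0.65]
force: [-0.4, 2.5, 1.1]
grip_width: 0.0097
```

```bash
python3 - <<'E'
from h import *
w=cam('wrist');crop(w,160,120,240,180,3,'w21.png');s=cam('scene');crop(s,350,100,130,120,6,'s21.png')
Rc,p,o=pose();print(p,o['force'],o['time_s'],o['grip_width'])
b=np.array([.474,.301,0]);Rb=R.from_euler('z',.1275).as_matrix()
print('TCP in box',Rb.T@(p-b))
E
```

```text
[0.52906435 0.30818822 0.18617309] [-0.1214081   2.2619902  -1.22484329] 25.55 0.009952039161658773
TCP in box [5.55314073e-02 1.28175934e-04 1.86173093e-01]
```

View pics/s21.png

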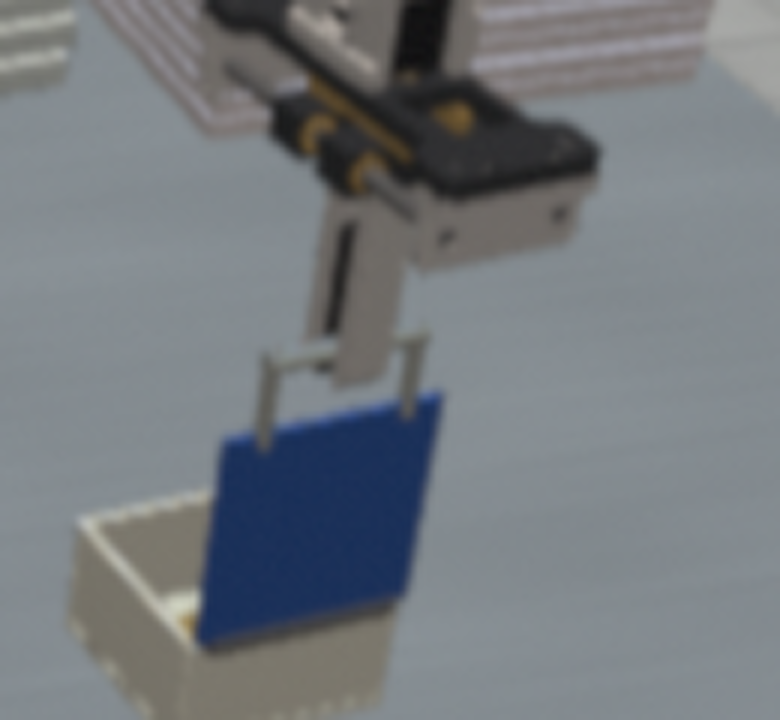

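View pics/w21.png

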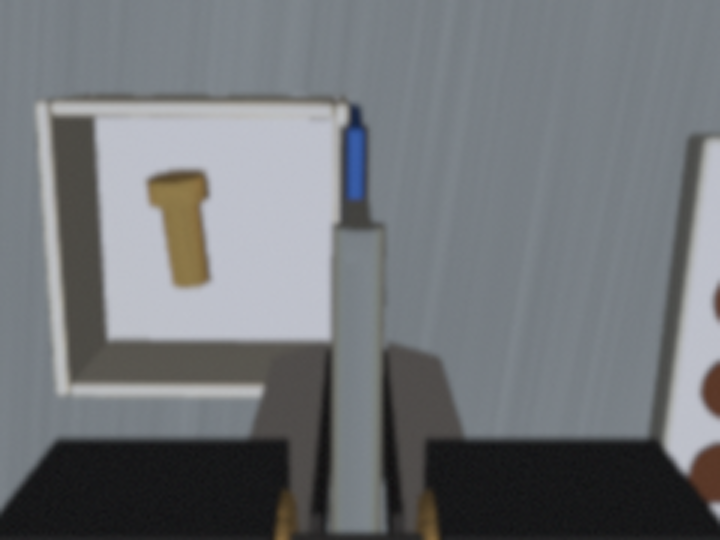

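The flap follows the gripper and is now nearly upright with low forces. Continuing.

Request:
step_arm --motion '[[[0.0001,-0.0123,0,0,0,0],[0.0012,-0.0122,0,0,0,0],[0.0023,-0.0121,0,0,0,0],[0.0033,-0.0118,0,0,0,0],[0.0044,-0.0115,0,0,0,0],[0.0054,-0.0111,0,0,0,0]]]'

```text
time_s: 26.3
ee_pos: [0.459, 0.2991, 0.1689]
eef_rot: [1.976, 1.569, 0.533]
force: [0.1, 2.3, 0.6]
grip_width: 0.0093
```

```bash
python3 - <<'E'
from h import *
s=cam('scene');crop(s,350,100,130,120,6,'s22.png')
Rc,p,o=pose();print(p,o['force'],o['time_s'],o['grip_width'])
b=np.array([.474,.301,0]);Rb=R.from_euler('z',.1275).as_matrix()
a=1.076;print('TCP in box',Rb.T@(p-b),'exp',.052-.14*np.cos(a),.06+.14*np.sin(a)-.0138)
E
```

```text
[0.45779495 0.29896094 0.16818295] [-3.05559933  0.29922112  1.99725631] 26.35 0.009307994872293831
TCP in box [-1.63327881e-02  3.80449854e-05  1.68182946e-01] exp -0.014479338152059214 0.1694091619923785
```

View pics/s22.png

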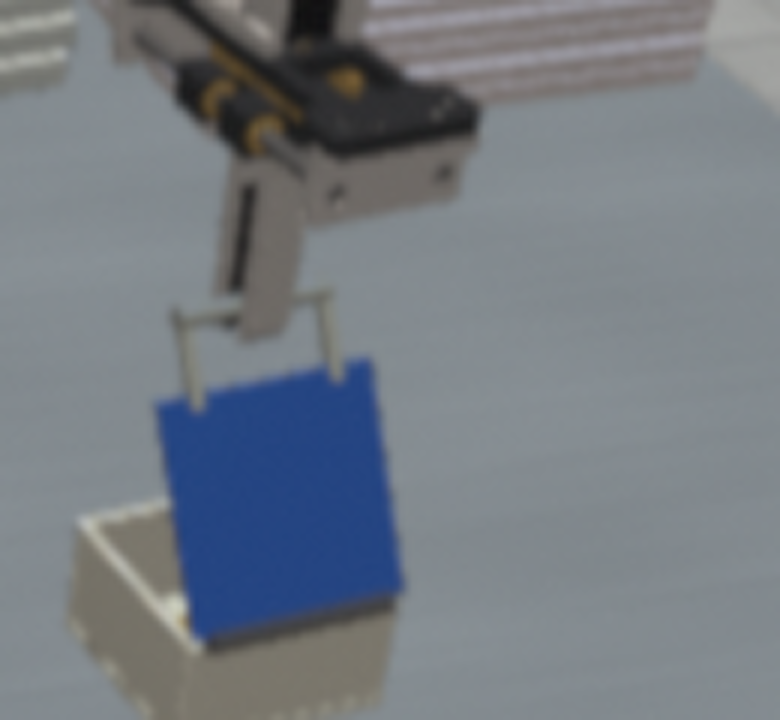

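Request:
step_arm --motion '[[[0.0063,-0.0106,0,0,0,0],[0.0072,-0.01,0,0,0,0],[0.0081,-0.0093,0,0,0,0],[0.0088,-0.0086,0,0,0,0],[0.0096,-0.0077,0,0,0,0],[0.0102,-0.0069,0,0,0,0]]]' --squeeze 12

```text
time_s: 27.1
ee_pos: [0.4067, 0.2925, 0.1182]
eef_rot: [1.98, 1.569, 0.537]
force: [2.7, 2.1, -1.9]
grip_width: 0.0096
```

```bash
python3 - <<'E'
from h import *
s=cam('scene');crop(s,330,100,130,120,6,'s23.png');w=cam('wrist');crop(w,160,120,240,180,3,'w23.png')
Rc,p,o=pose();print(p,o['force'],o['time_s'],o['grip_width'])
b=np.array([.474,.301,0]);Rb=R.from_euler('z',.1275).as_matrix()
a=1.076-.5275;print('TCP in box',Rb.T@(p-b),'exp',.052-.14*np.cos(a),.06+.14*np.sin(a)-.0138)
E
```

```text
[0.40637917 0.29243243 0.11777332] [ 0.10793624  2.63656857 -0.18341636] 27.2 0.009603478053556633
TCP in box [-6.81613491e-02  1.00289570e-04  1.17773319e-01] exp -0.0674630630926576 0.11919709964457295
```

View pics/s23.png

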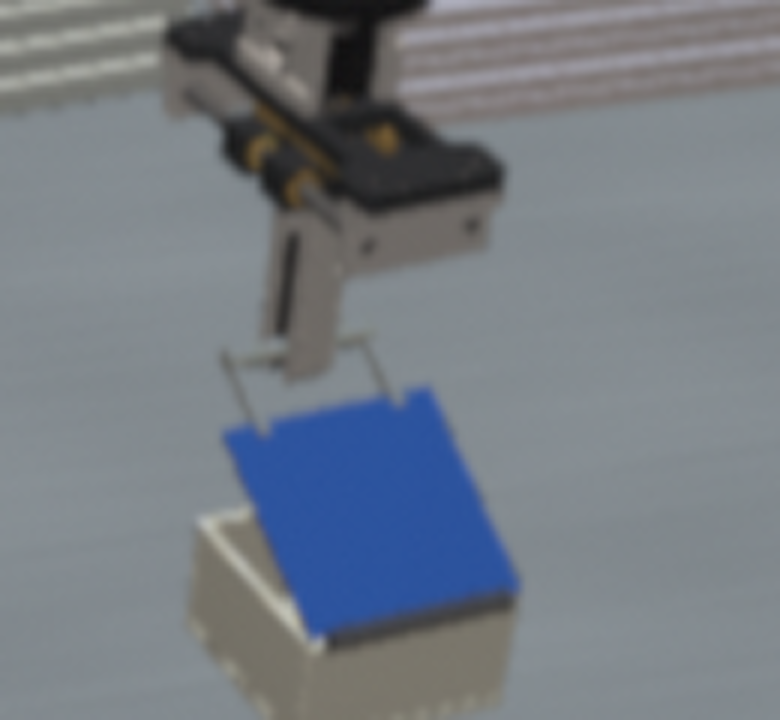

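View pics/w23.png

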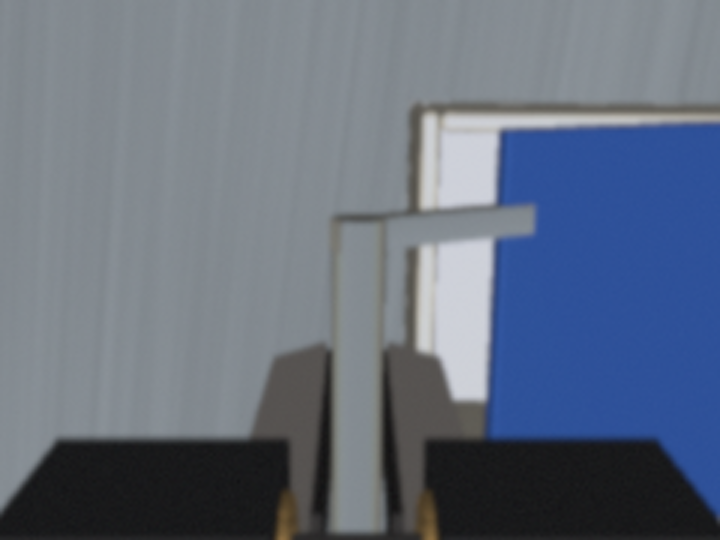

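Still gripped and on the arc. Closing the last part, then checking.

Request:
step_arm --motion '[[[0.0108,-0.0059,0,0,0,0],[0.0113,-0.005,0,0,0,0],[0.0116,-0.004,0,0,0,0],[0.0119,-0.0029,0,0,0,0],[0.0111,-0.0019,0,0,0,0],[0.007,-0.0008,0,0,0,0],[0.003,0,0,0,0,0],[0.003,0,0,0,0,0],[0,0,0,0,0,0]]]'

```text
time_s: 28.32
ee_pos: [0.3873, 0.2901, 0.0491]
eef_rot: [1.921, 1.568, 0.477]
force: [5.2, 1.9, 0.6]
grip_width: 0.0095
```

```bash
python3 - <<'E'
from h import *
s=cam('scene');crop(s,330,130,110,100,7,'s24.png');w=cam('wrist');crop(w,160,120,240,180,3,'w24.png')
Rc,p,o=pose();print(p,o['force'],o['time_s'],o['grip_width'])
b=np.array([.474,.301,0]);Rb=R.from_euler('z',.1275).as_matrix()
print('TCP in box',Rb.T@(p-b),'exp -.088 .0492')
E
```

```text
[0.38725979 0.29006329 0.04925982] [5.25311626 0.91648394 0.49986503] 28.425 0.009768751258317832
TCP in box [-0.08742678  0.0001815   0.04925982] exp -.088 .0492
```

View pics/s24.png

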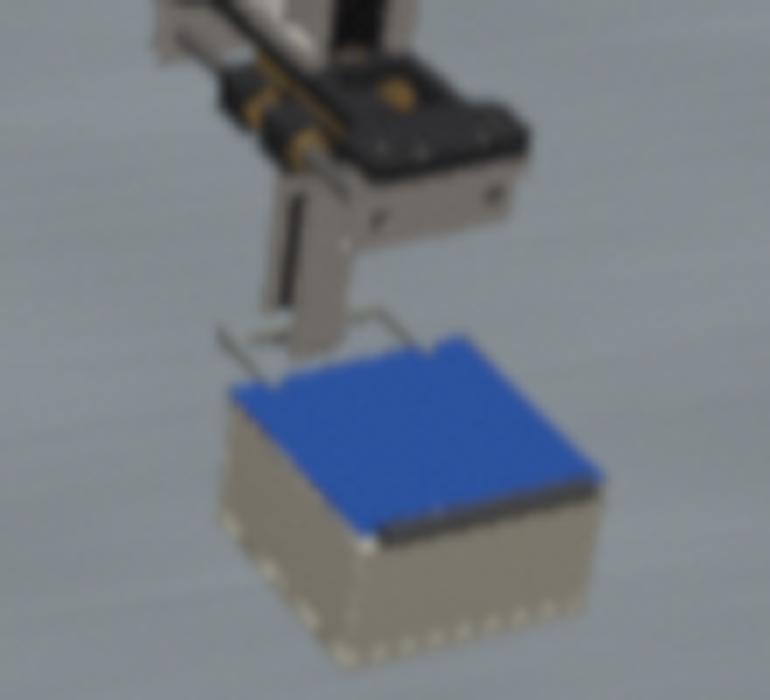

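View pics/w24.png

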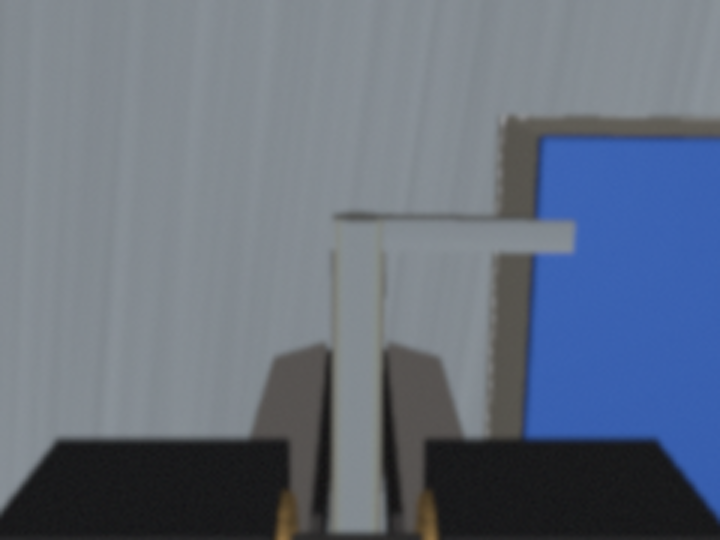

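Request:
step_arm --motion '[[[0.0015,0.0005,0,0,0,0],[0.0015,0,0,0,0,0],[0,0,0,0,0,0]]]'

```text
time_s: 28.8
ee_pos: [0.3873, 0.29, 0.0461]
eef_rot: [2.039, 1.569, 0.596]
force: [1.6, 1.0, 2.6]
grip_width: 0.0094
```

Request:
step_arm --motion '[[[0.0015,0,0,0,0,0],[0.0015,0,0,0,0,0],[0,0,0,0,0,0]]]'

```text
time_s: 29.18
ee_pos: [0.3874, 0.2901, 0.0431]
eef_rot: [2.025, 1.569, 0.582]
force: [-0.7, 1.4, 4.1]
grip_width: 0.0096
```

```bash
python3 - <<'E'
from h import *
s=cam('scene');crop(s,330,130,110,100,7,'s25.png');w=cam('wrist');crop(w,160,120,240,180,3,'w25.png')
Rc,p,o=pose();print(p,o['force'],o['time_s'],o['grip_width'])
b=np.array([.474,.301,0]);Rb=R.from_euler('z',.1275).as_matrix()
for a in (0,.03,.06,.1,.15):
    print(a,[proj(s,b+Rb@[.052-.14*np.cos(a+.021),yy,.06+.14*np.sin(a+.021)]).round(1) for yy in(-.036,.036)], [proj(s,b+Rb@[.052-.107*np.cos(a),yy,.063+.107*np.sin(a)]).round(1) for yy in(-.05,.05)])
E
```

```text
[0.38734506 0.29006497 0.04322104] [ 0.28124909 -0.09864278  5.04144031] 29.275 0.009490508518900296
0 [array([361.2, 177.5]), array([383.8, 172.4])] [array([362.3, 184.7]), array([394.2, 177.3])]
0.03 [array([361.3, 176.2]), array([384. , 171.1])] [array([362.5, 183.7]), array([394.4, 176.4])]
0.06 [array([361.5, 175. ]), array([384.2, 169.9])] [array([362.6, 182.8]), array([394.5, 175.4])]
0.1 [array([361.8, 173.4]), array([384.5, 168.4])] [array([362.8, 181.5]), array([394.8, 174.2])]
0.15 [array([362.2, 171.5]), array([385. , 166.5])] [array([363.1, 180. ]), array([395.2, 172.7])]
```

View pics/s25.png

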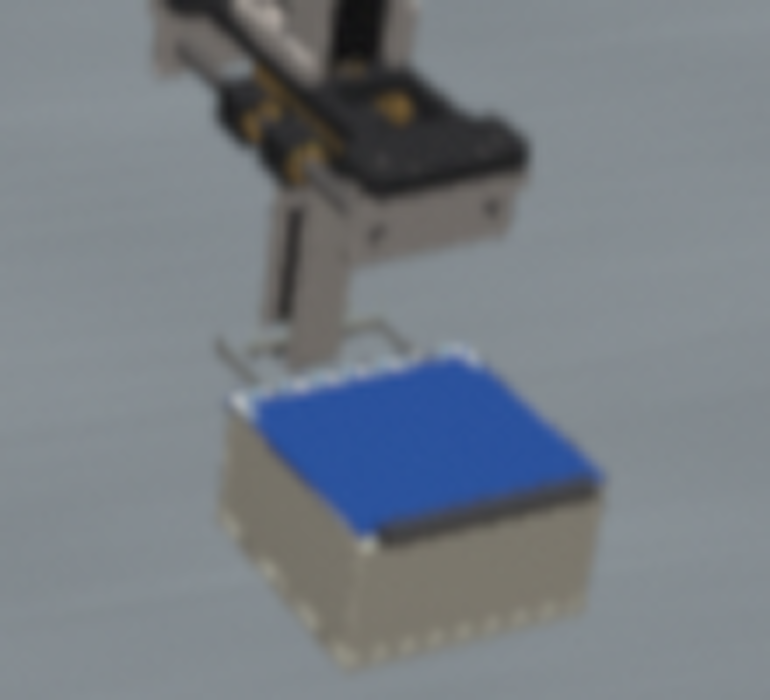

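View pics/w25.png

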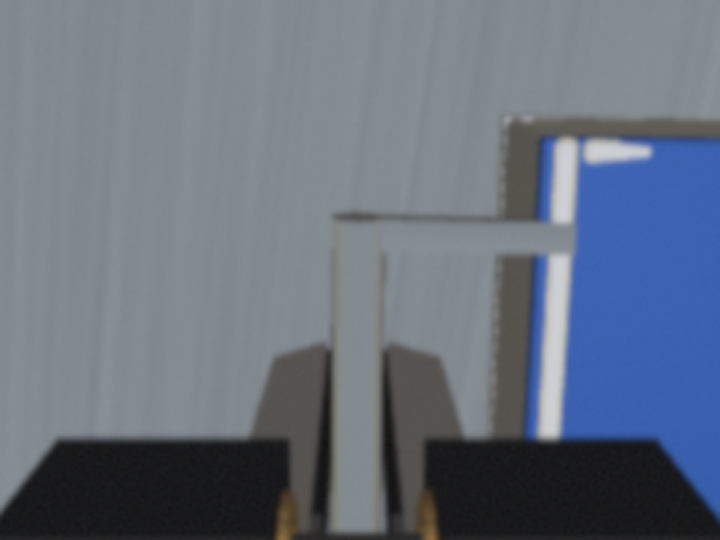

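The flap is fully down: its plate overlaps the rim in the render, and the force is +4–5 N against the stop. Easing off and releasing.

Request:
step_arm --motion '[[[-0.0015,0,0,0,0,0],[-0.001,0,0,0,0,0]]]'

```text
time_s: 29.52
ee_pos: [0.3873, 0.2901, 0.0457]
eef_rot: [2.043, 1.569, 0.6]
force: [0.7, 0.6, 1.9]
grip_width: 0.0096
```

Request:
step_arm --motion '[[[0,0,0,0,0,0],[0,0,0,0,0,0],[0,0,0,0,0,0],[0,0,0,0,0,0]]]' --fingers 0.03

```text
time_s: 30.02
ee_pos: [0.3873, 0.29, 0.0456]
eef_rot: [1.988, 1.569, 0.544]
force: [0.0, 0.4, -0.4]
grip_width: 0.0299
```

Request:
step_arm --motion '[[[-0.01,0,0,0,0,0],[-0.03,0,0,0,0,0],[-0.05,0,0,0,0,0],[-0.05,0,0,0,0,0],[-0.05,0,0,0,0,0],[0,0,0,0,0,0]]]'

```text
time_s: 30.78
ee_pos: [0.3881, 0.2905, 0.2398]
eef_rot: [2.004, 1.562, 0.561]
force: [-0.6, 0.4, -0.6]
grip_width: 0.03
```

```bash
python3 - <<'E'
from h import *
s=cam('scene');crop(s,340,150,100,75,8,'s26.png');crop(s,0,0,560,420,1,'s26f.png');t=cam('top');crop(t,0,0,560,420,1,'t26.png')
Rc,p,o=pose();print(p,o['force'],o['time_s'],o['grip_width'])
E
```

```text
[0.38695196 0.28977647 0.23570376] [-0.31669387 -0.07846325 -0.45803553] 30.875 0.030344021276958375
```

View pics/s26.png

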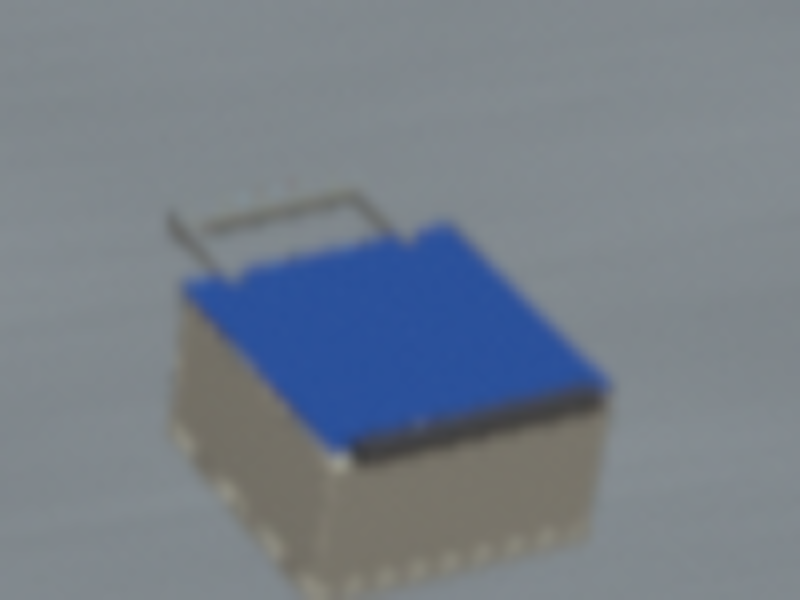

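View pics/s26f.png

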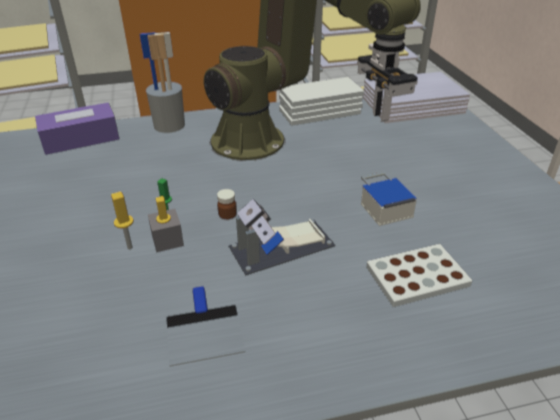

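View pics/t26.png

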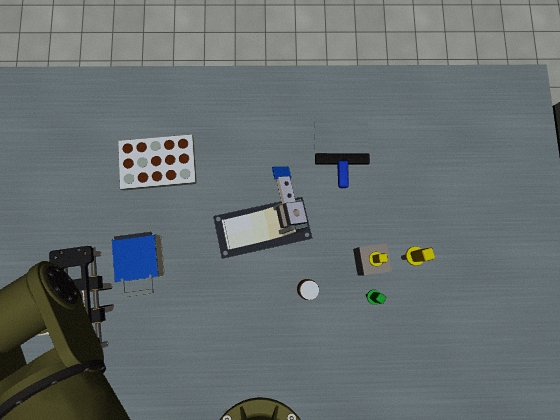

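The checks agree: flap level on the box, punch upright in its rest, bystanders in place, arm clear. Handing in.

```bash
python3 - <<'E'
from station import ticket,get_obs
print(get_obs()['time_s']); print(ticket.hand_in())
E
```

```text
30.875
the job is handed in; nothing more can be done
None
```

I finished the whole job and handed it in at 30.9 s of the 72 s allowed; the hand-in gives no verdict.

- **Driving the pin:** I gripped the small yellow punch and aligned it with the bore to about 0.3° by my fit of the stand. It pushed the pin's plain end with about 8 N, and the pin slid down the chute and stopped head-first at the end wall.
- **Punch and pin:** I stood the punch back in its rest. The pin went into the white box with the flap still open; the pictures showed it lying inside, let go.
- **Flap:** I eased it shut by its bar at a commanded speed of about 0.7 rad/s. I pressed until the stop pushed back with 4–5 N, then let go and backed off.

**Last checks:**
- The flap edge and bar are within about 2 pixels of where a fully shut flap should appear.
- The punch is upright with its guard on the rest.
- The mould, scraper and jar are where they started, and the arm is clear.
- I could not see the pin once the flap was shut; it was last seen at rest on the box floor.

**Disagreements:**
- My position estimates from the cameras and the arm differed by 1–3 mm, which I corrected from wrist pictures each time.
- The gripper read 15 mm on the pin's 16 mm shank.

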